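# Load the cartridge block to the ring marks and shut its keeper

### The job

Swing the keeper bar of the cartridge block right back to its stop. Then slide every steel cartridge that lies on the mat, tube end first, into a free bore of its own until the black ring on the tube is level with the block's front face (not short, not deeper), and push the one that already stands in the block home to its ring too. When all are at their rings, swing the keeper bar down in front of the heads until it is fully shut in its detent; leave the beaker, the dish and the amber bottle where they stand.

Things in the scene. Friction and masses are not known exactly. Their poses are not given: they have to be found in the camera images.
- block: Fixed aluminium block on a grey base plate, with four bores. Origin: bottom middle of its front face, at worktop level; x points into the block along the bores, y left seen from the front, z up. The front face (x = 0) looks roughly toward the robot; 216 mm wide, 76 mm deep, top 70 mm above the worktop. Base plate 18 mm high, 266 mm wide, reaches 6 mm in front of the face.
- bore_1 (a point): Centre of the mouth of bore 1 in the front face (bore 1 at y = +81, then +27, -27, -81 mm), 45 mm above the worktop; axes as the block's. Bore diameter 27 mm, right through the block (76 mm), no stop inside; mouth chamfer about 3 mm.
- bore_2 (a point): Centre of the mouth of bore 2 in the front face (bore 1 at y = +81, then +27, -27, -81 mm), 45 mm above the worktop; axes as the block's. Bore diameter 27 mm, right through the block (76 mm), no stop inside; mouth chamfer about 3 mm.
- bore_3 (a point): Centre of the mouth of bore 3 in the front face (bore 1 at y = +81, then +27, -27, -81 mm), 45 mm above the worktop; axes as the block's. Bore diameter 27 mm, right through the block (76 mm), no stop inside; mouth chamfer about 3 mm.
- bore_4 (a point): Centre of the mouth of bore 4 in the front face (bore 1 at y = +81, then +27, -27, -81 mm), 45 mm above the worktop; axes as the block's. Bore diameter 27 mm, right through the block (76 mm), no stop inside; mouth chamfer about 3 mm.
- keeper (a joint): Keeper angle: a U-shaped bail hinged at the block's sides, a round grey bar between two flat steel arms. 0 = shut (arms level, bar in front of the bores), 1.57 = bar straight above the pivots, 1.9 = fully back (stop). Stiff hinge, stays where left (2 to 3 N at the bar). From about 0.33 rad down it must be pushed past a spring ball (about 5 N more); in its detent below about 0.08 rad.
- keeper_pivot (a point): Middle of the keeper's hinge axis, which lies along the block's y: 38 mm behind the front face, 45 mm above the worktop. At angle q the bar is at local x = -100 cos q, z = +100 sin q (mm) from here.
- keeper_bar (a point): Middle of the keeper's bar: round, 14 mm diameter, 222 mm long between the arms, 100 mm from the hinge axis. When shut its middle lies 62 mm in front of the face, level with the bores.
- cart_a: Cartridge (may be absent): steel tube, 24 mm diameter, with a square white head 24 x 24 x 36 mm; overall 113 mm, 0.1 to 0.2 kg. Lies level on a 4 mm mat, head nearer the robot. Origin: middle of the head's underside as it lies at the start; x along the tube from head to open end. Head x = -18 to 18 mm, tube from 18 to 95 mm, axis at local z = 12 mm. Grip across two flats of the head.
- cart_a_ring (a point): The insertion mark: centre, on the axis, of the 3 mm wide black ring round the tube, 30 mm from the head's middle, 12 mm in front of the head; 65 mm of tube lie beyond it.
- cart_b: Cartridge (may be absent): steel tube, 24 mm diameter, with a square white head 24 x 24 x 36 mm; overall 113 mm, 0.1 to 0.2 kg. Lies level on a 4 mm mat, head nearer the robot. Origin: middle of the head's underside as it lies at the start; x along the tube from head to open end. Head x = -18 to 18 mm, tube from 18 to 95 mm, axis at local z = 12 mm. Grip across two flats of the head.
- cart_b_ring (a point): The insertion mark: centre, on the axis, of the 3 mm wide black ring round the tube, 30 mm from the head's middle, 12 mm in front of the head; 65 mm of tube lie beyond it.
- cart_c: Cartridge (may be absent): steel tube, 24 mm diameter, with a square white head 24 x 24 x 36 mm; overall 98 mm, 0.1 to 0.2 kg. Lies level on a 4 mm mat, head nearer the robot. Origin: middle of the head's underside as it lies at the start; x along the tube from head to open end. Head x = -18 to 18 mm, tube from 18 to 80 mm, axis at local z = 12 mm. Grip across two flats of the head.
- cart_c_ring (a point): The insertion mark: centre, on the axis, of the 3 mm wide black ring round the tube, 30 mm from the head's middle, 12 mm in front of the head; 50 mm of tube lie beyond it.
- cart_d: Cartridge: steel tube, 24 mm diameter, with a square white head 24 x 24 x 36 mm; overall 113 mm, 0.1 to 0.2 kg. Starts in bore 2, pushed in 8 to 18 mm short of its ring. Origin: middle of the head's underside as it lies at the start; x along the tube from head to open end. Head x = -18 to 18 mm, tube from 18 to 95 mm, axis at local z = 12 mm. Grip across two flats of the head.
- cart_d_ring (a point): The insertion mark: centre, on the axis, of the 3 mm wide black ring round the tube, 30 mm from the head's middle, 12 mm in front of the head; 65 mm of tube lie beyond it.
- beaker_50: Bystander: small glass beaker, 50 mm diameter, 61 mm high. Origin at the centre of its underside.
- petri_dish: Bystander: clear dish, 81 mm diameter, 15 mm high. Origin at the centre of its underside.
- amber_bottle: Bystander: amber bottle with black cap, 58 mm diameter, 126 mm high. Origin at the centre of its underside.
There are look-alikes about, which are no part of the job. Leave any blue look-alike of the cart_c alone.

How it is judged:
By the outcome, as a careful person would: the job done as asked, in the order asked, and still so for the second after the job is handed in, with the robot touching nothing.
Of cart_a, cart_b, cart_c only 2 to 3 are there at a start; the rules pass over those that are not, and their reading is None.
At some moment in a run one of cart_a, cart_b, cart_c may be knocked a few centimetres aside while the robot is not near it.
Once in a run the grip may slacken for a moment while it holds something.
It also fails if it takes over 210 s, if anything falls off the work surface, if the arm or the gripper's body presses on something with over 40 N, if the wrist force passes 120 N, or if a joint passes its speed limit or range.

### The arm

A 6-joint arm with a two-finger parallel gripper is mounted at the origin on a cart in front of the work surface, level with it; the furniture and walls round the work are solid. World frame = base frame: x ahead of the robot, y to its left, z up, the work surface at z = 0. Lengths are in m, angles in rad, forces in N, time in s.
With the tool pointing down it reaches from about 0.3 to 0.95 m from the base axis. Payload 3.1 kg.
Tool frame: the origin (TCP) lies between the finger pads; the fingertips stand 8 mm ahead of it and the grasp point (between the pads) lies 11 mm behind it; z points along the fingers, x is the direction in which the jaws open and shut, and the axes are right-handed (so a half turn about z gives the same grasp; the last joint's range is limited). The gripper opens to 85 mm and grips with 20 to 120 N. Pads are 22 mm wide; open, the fingers measure 114 mm over their backs; the gripper's body (76 mm by 85 mm) begins 54 mm behind the grasp point. The pads swing forward as they close: fully open they stand 13 mm farther back than shut.
Start: joints at [-1.175, 0.308, 1.634, -0, 1.2, -0.07], TCP at [0.281, -0.558, 0.206] pointing down, gripper open.
Joint ranges: [-3.06, 3.06], [-0.79, 1.96], [0.05, 2.63], [-1.19, 4.34], [0.05, 2.64], [-2.94, 2.94]. Speed limits (rad/s): [2.79, 2.79, 3.14, 3.14, 3.14, 3.14].

### API

Orientations are given as [roll, pitch, yaw] about the fixed x, y, z axes, in that order (R = Rz(yaw) Ry(pitch) Rx(roll)).
In Python, from cell import sense, read_camera, get_calibration, sign_off, boxes_of, pinpoint gives the robot as it stands.
- The arm moves only by the tool jog_arm, never from a script. Its argument "deltas" is a list that holds one entry, the list of rows, each a list of 7 numbers: the shift along the tool's x, y, z in cm, then the turn, a rotation vector about the tool's x, y, z in degrees, then the closure, from 0 (fully open) to 1 (shut). A call has 1 to 20 rows; each row is the pose to reach, as a shift and turn from the pose commanded when the call began, along the tool's axes at that moment; what a row does not reach only later rows make up. A row lasts 1/8 s, in which the tool goes at most 62.5 mm and 10.7 degrees, less where a joint would pass 70% of its speed; a pose out of reach is approached as far as the arm can. A call with a gripper value outside its range is refused whole. The fingers move at their own pace and stop on an object; "squeeze" is the grip in N (left out, the last holds). Time passes only in rows, so rows that repeat a pose let the fingers close. It gives the time, the measured TCP pose, the force and the opening at its end, in the units of the state.
- sense(): the state, without advancing time (a new reading comes with each control period).
- read_camera(name): name is "scene" or "top" or "wrist"; returns the picture (420x560x3 uint8, blue, green, red); there is no depth.
- get_calibration(name): a dict with "mtx" (3x3 intrinsics, pixels), "origin" and "rotation" of the camera in the world; the wrist camera has in their place "hand_eye" (4x4, takes a point from camera to tool coordinates, whose origin is the TCP and whose axes are the tool frame's). Camera axes: x right, y down, z forward; pixel columns grow to the right and rows downward; lengths in m; the calibration is good to about 2 mm. A picture is of the moment at which its call begins: read the wrist's pose just before it. get_calibration takes no time and is no camera call.
- sign_off(): hands the job in, once; it reports no verdict.
Trained networks look in the newest picture that a camera, given by its name, has taken for a name from the list of things; names that differ only in an ending like _2 or _b are one class to them, and where a whole thing is asked for, a point or a joint stands for the part that bears it (a point fixed in the world has none). Each returns a list of dicts, best first, with "score" (0 to 1); they miss things now and then, are a little off and sometimes report something else, mostly with a low value. They report only what shows in the picture. A call takes as long as a camera call. They do not tell look-alikes from the thing itself.
- boxes_of(camera, label): "box" ([centre column, centre row, width, height] in pixels, round what is visible of it).
- pinpoint(camera, label): "location" ([column, row] in pixels: a listed point, or the origin of a listed thing).
The state is a dict: "clock": time; "joint_positions": joint angles; "qvel": joint speeds; "effort": joint torques, N m; "tcp_pos": TCP position; "tool_rot": TCP orientation; "force": force on the tool from outside, world axes, zero at the start; "wrist_torque": the same for the moment, N m; "opening": finger opening in m.
Only numpy, scipy, OpenCV 4.12 (cv2) and the standard library are available. Lean on these libraries where they do the work, as an engineer would, in place of code of your own. Each camera call takes 0.05 s, during which the arm holds its last target.

## Working session

There is one attempt and no reset: what is moved stays moved. The work goes in short steps, Python scripts to look and compute and a tool call to move; the robot and the scene stay as the last step left them, time stands still between calls to the robot, and variables do not carry over. Pictures are saved under pics/ and viewed, and the job is handed in when it is done.

Besides the shell and the picture viewer there is one more tool, called after "Call:" by a JSON object that holds its "api" and its "payload". jog_arm: Moves the arm, as the interface text tells. Its arguments: {"type":"object","properties":{"deltas":{"type":"array","items":{"type":"array","items":{"type":"array","items":{"type":"number"}}}},"squeeze":{"type":"number"}},"required":["deltas"]}

```bash
ls; mkdir -p pics
python3 - <<'E'
from cell import *
import cv2
s=sense();print(s)
for c in ["scene","top","wrist"]:
    im=read_camera(c);cv2.imwrite(f"pics/{c}0.png",im)
    print(c,get_calibration(c))
E
```

```text
pics
{'clock': 0.0, 'joint_positions': array([-1.17472611e+00,  3.09001873e-01,  1.63521188e+00, -3.11313735e-06,
        1.19971049e+00, -6.97113184e-02]), 'qvel': array([ 6.44593547e-04,  1.49312060e-03, -1.04308653e-03, -4.46520599e-04,
        9.69211306e-04,  5.41167496e-05]), 'effort': array([ 4.03543208e-04, -4.15252697e+01, -2.76665336e+01,  6.40042413e-05,
        1.02490847e-02,  9.35893752e-06]), 'tcp_pos': array([ 0.28032238, -0.55760589,  0.20473704]), 'tool_rot': array([-3.14143314e+00,  2.32613543e-03, -1.10501348e+00]), 'force': array([-0.05442083,  0.16710401, -0.05081507]), 'wrist_torque': array([ 0.06364088, -0.0672672 , -0.00184201]), 'opening': 0.08543371299236997}
scene {'mtx': array([[506.89081777,   0.        , 288.50294145],
       [  0.        , 506.89081777, 205.45651454],
       [  0.        ,   0.        ,   1.        ]]), 'origin': array([-0.24928848,  1.24308023,  1.05750826]), 'rotation': array([-2.16401278,  0.01226627, -2.60892069])}
top {'mtx': array([[509.19688363,   0.        , 288.51626075],
       [  0.        , 509.19688363, 213.46414028],
       [  0.        ,   0.        ,   1.        ]]), 'origin': array([ 0.25841547, -0.04166252,  1.43541093]), 'rotation': array([-2.95053817, -0.01571908, -1.55359065])}
wrist {'mtx': array([[314.59608225,   0.        , 277.22975505],
       [  0.        , 314.59608225, 207.44460892],
       [  0.        ,   0.        ,   1.        ]]), 'hand_eye': array([[ 9.99999103e-01, -7.14546912e-04,  1.13246260e-03,
        -6.43759276e-04],
       [ 3.46138106e-04,  9.54917468e-01,  2.96871200e-01,
        -7.61631123e-02],
       [-1.29353672e-03, -2.96870542e-01,  9.54916859e-01,
        -1.67187472e-01],
       [ 0.00000000e+00,  0.00000000e+00,  0.00000000e+00,
         1.00000000e+00]])}
```

View pics/scene0.png

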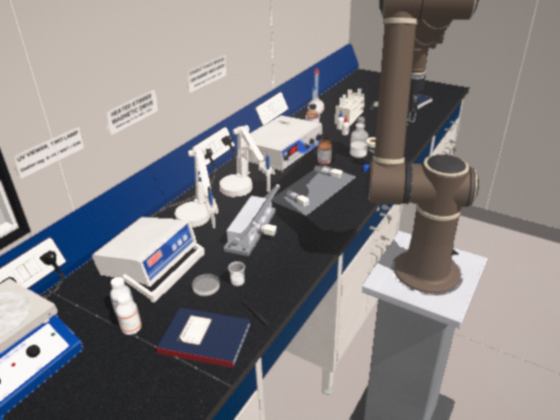

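View pics/top0.png

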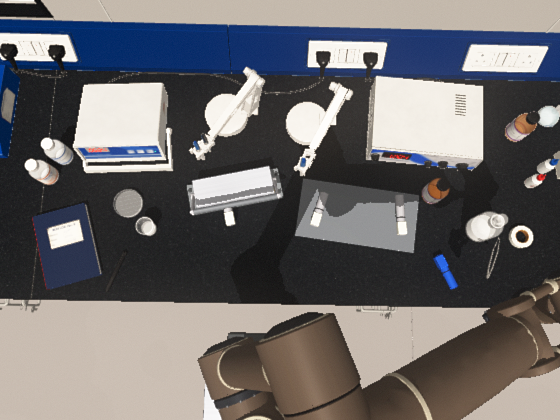

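View pics/wrist0.png

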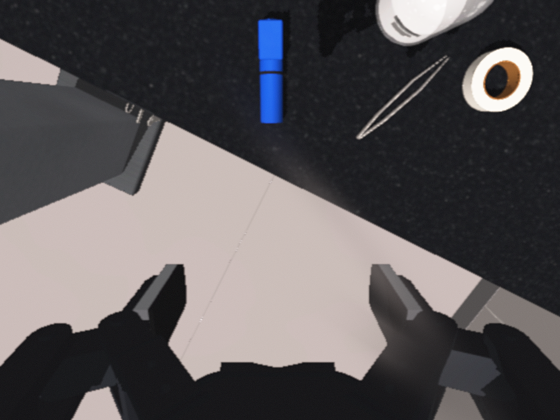

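```bash
cat > h.py <<'E'
from cell import *
import numpy as np, cv2
from scipy.spatial.transform import Rotation as R
def campose(c,s=None):
    k=get_calibration(c)
    if c=="wrist":
        s=s or sense()
        T=np.eye(4);T[:3,:3]=R.from_euler('xyz',s['tool_rot']).as_matrix();T[:3,3]=s['tcp_pos']
        T=T@k['hand_eye'];return k['mtx'],T[:3,3],T[:3,:3]
    r=k['rotation']; r=np.array(r)
    return k['mtx'],np.array(k['origin']),R.from_euler('xyz',r).as_matrix() if r.size==3 else r
def ray(c,px,z,cp=None):
    K,o,Rm=cp or campose(c)
    d=Rm@np.linalg.inv(K)@np.array([px[0],px[1],1.])
    return o+d*(z-o[2])/d[2]
def proj(c,P,cp=None):
    K,o,Rm=cp or campose(c)
    q=(np.atleast_2d(P)-o)@Rm@K.T
    return q[:,:2]/q[:,2:]
def crop(im,x0,y0,x1,y1,f,name):
    cv2.imwrite("pics/"+name,cv2.resize(im[y0:y1,x0:x1],None,fx=f,fy=f,interpolation=cv2.INTER_CUBIC))
E
python3 - <<'E'
from h import *
im=read_camera("top")
crop(im,170,150,430,260,3,"top_c.png")
zs={"bore_1":.045,"bore_2":.045,"bore_3":.045,"bore_4":.045,"keeper_pivot":.045,"block":0,"cart_a_ring":.016,"cart_d_ring":.045,"cart_a":.004,"cart_c":.004,"cart_d":.033,"keeper_bar":.1,"beaker_50":0,"petri_dish":0,"amber_bottle":0}
for c in ["top","scene"]:
  if c=="scene":
    im=read_camera(c);crop(im,200,110,380,260,4,"scene_c.png")
  cp=campose(c)
  for l,z in zs.items():
    for d in pinpoint(c,l)[:5]:
        if d['score']>.2: print(c,l,round(d['score'],2),np.round(d['location'],1),np.round(ray(c,d['location'],z,cp),3))
print(sense()['clock'])
E
```

```text
top bore_1 0.98 [226.3 203.9] [0.551 0.115 0.045]
top bore_1 0.81 [247.2 197.4] [0.571 0.057 0.045]
top bore_1 0.73 [208.4 207.7] [0.54  0.164 0.045]
top bore_1 0.55 [265.1 193.1] [0.584 0.008 0.045]
top bore_2 0.98 [226.3 203.9] [0.551 0.115 0.045]
top bore_2 0.81 [247.2 197.4] [0.571 0.057 0.045]
top bore_2 0.73 [208.4 207.7] [0.54  0.164 0.045]
top bore_2 0.55 [265.1 193.1] [0.584 0.008 0.045]
top bore_3 0.98 [226.3 203.9] [0.551 0.115 0.045]
top bore_3 0.81 [247.2 197.4] [0.571 0.057 0.045]
top bore_3 0.73 [208.4 207.7] [0.54  0.164 0.045]
top bore_3 0.55 [265.1 193.1] [0.584 0.008 0.045]
top bore_4 0.98 [226.3 203.9] [0.551 0.115 0.045]
top bore_4 0.81 [247.2 197.4] [0.571 0.057 0.045]
top bore_4 0.73 [208.4 207.7] [0.54  0.164 0.045]
top bore_4 0.55 [265.1 193.1] [0.584 0.008 0.045]
top keeper_pivot 0.65 [232.9 188.1] [0.597 0.098 0.045]
top block 0.67 [237.1 203.3] [0.563 0.089 0.   ]
top cart_a_ring 0.45 [127.8 203.6] [0.553 0.397 0.016]
top cart_d_ring 0.69 [226.2 211.3] [0.53  0.114 0.045]
top cart_a 0.72 [398.  227.6] [ 0.501 -0.373  0.004]
top cart_a 0.67 [316.5 222.2] [ 
[... 2229 characters left out ...]
494 -0.374  0.004]
scene cart_c 0.37 [368.9 168.8] [ 0.403 -0.495  0.004]
scene cart_d 0.62 [301.5 204.4] [ 0.496 -0.089  0.033]
scene cart_d 0.57 [269.4 230. ] [0.514 0.1   0.033]
scene cart_d 0.5 [336.2 176.3] [ 0.474 -0.329  0.033]
scene cart_d 0.37 [368.9 168.8] [ 0.385 -0.447  0.033]
scene keeper_bar 0.78 [264.5 202.2] [0.564 0.049 0.1  ]
scene beaker_50 0.55 [237.7 283.4] [0.478 0.34  0.   ]
scene petri_dish 0.93 [205.9 286.8] [0.553 0.4   0.   ]
scene petri_dish 0.45 [322.3 161.6] [ 0.603 -0.462  0.   ]
scene amber_bottle 0.66 [335.2 177. ] [ 0.498 -0.373  0.   ]
scene amber_bottle 0.65 [324.9 157.6] [ 0.61  -0.499  0.   ]
scene amber_bottle 0.28 [248.5 220.4] [0.635 0.051 0.   ]
1.75
```

```bash
true
```

```text
(no output)
```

View pics/top_c.png

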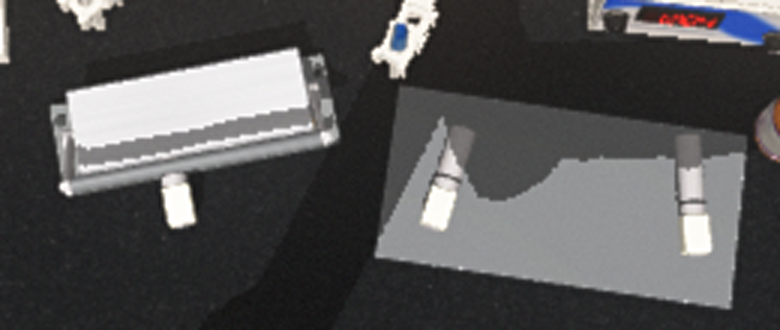

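View pics/scene_c.png

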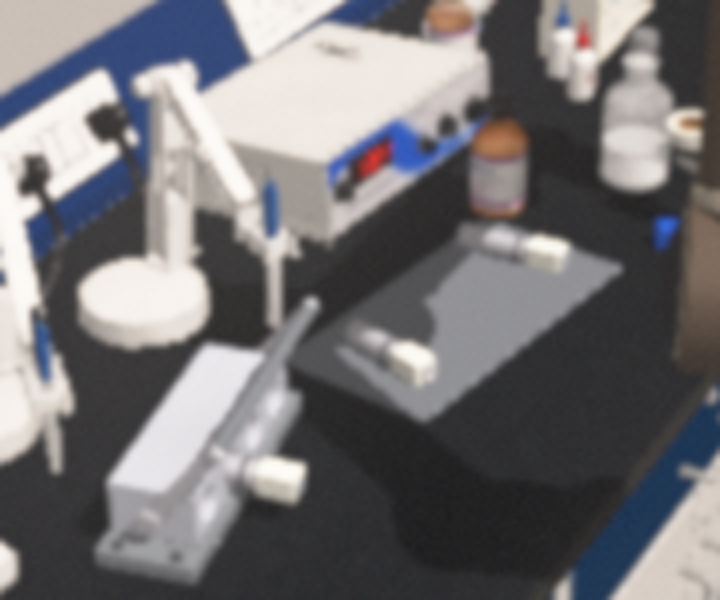

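```bash
cat >> h.py <<'E'
def delta(pos,yaw=None,rot=None,s=None):
    "row to reach world pos (m), tool down with yaw (or euler rot), from measured pose"
    s=s or sense()
    A=R.from_euler('xyz',s['tool_rot']);B=R.from_euler('xyz',rot if rot is not None else [np.pi,0,yaw])
    d=A.inv().apply(np.array(pos)-s['tcp_pos'])*100
    rv=(A.inv()*B).as_rotvec(degrees=True)
    print("row",np.round(d,2),np.round(rv,1))
    return d,rv
E
python3 - <<'E'
from h import *
delta((.417,.045,.30),1.846)
# triangulate some points: bar ends
def tri(a,b):
    K,o1,R1=campose("top");d1=R1@np.linalg.inv(K)@[*a,1.]
    K,o2,R2=campose("scene");d2=R2@np.linalg.inv(K)@[*b,1.]
    t=np.linalg.lstsq(np.c_[d1,-d2],o2-o1,rcond=None)[0]
    return o1+d1*t[0],o2+d2*t[1]
print("bar right end",tri((282,195),(278,186)))
print("electrode",tri((303,170),(268,192)))
E
```

```text
row [-47.8  -39.28  -9.4 ] [  -0.     0.  -169.1]
bar right end (array([ 0.56328465, -0.03983559,  0.11727587]), array([ 0.56331045, -0.03982363,  0.11728186]))
electrode (array([ 0.65707802, -0.09818091,  0.03341423]), array([ 0.64827047, -0.10227198,  0.0310747 ]))
```

Call:
{"api": "jog_arm", "payload": {"deltas": [[[0, 0, -5, 0, 0, 0, 0], [-10, -8, -9.4, 0, 0, -25, 0], [-48, -39.3, -9.4, 0, 0, -169, 0], [-48, -39.3, -9.4, 0, 0, -169, 0], [-48, -39.3, -9.4, 0, 0, -169, 0], [-48, -39.3, -9.4, 0, 0, -169, 0], [-48, -39.3, -9.4, 0, 0, -169, 0], [-48, -39.3, -9.4, 0, 0, -169, 0], [-48, -39.3, -9.4, 0, 0, -169, 0], [-48, -39.3, -9.4, 0, 0, -169, 0], [-48, -39.3, -9.4, 0, 0, -169, 0], [-48, -39.3, -9.4, 0, 0, -169, 0], [-48, -39.3, -9.4, 0, 0, -169, 0], [-48, -39.3, -9.4, 0, 0, -169, 0], [-48, -39.3, -9.4, 0, 0, -169, 0], [-48, -39.3, -9.4, 0, 0, -169, 0], [-48, -39.3, -9.4, 0, 0, -169, 0], [-48, -39.3, -9.4, 0, 0, -169, 0], [-48, -39.3, -9.4, 0, 0, -169, 0]]]}}

```text
clock: 4.12
tcp_pos: [0.4162, 0.0469, 0.3]
tool_rot: [3.141, 0.0, 1.843]
force: [-0.2, 0.1, 1.2]
opening: 0.0854
```

Run:
```python
from h import *
cp=campose("wrist");im=read_camera("wrist")
cv2.imwrite("pics/w1.png",im)
for l,z in {"bore_1":.045,"keeper_pivot":.045,"keeper_bar":.118,"cart_d_ring":.045,"cart_d":.033}.items():
    for d in pinpoint("wrist",l)[:4]:
        if d['score']>.2: print(l,round(d['score'],2),np.round(d['location'],1),np.round(ray("wrist",d['location'],z,cp),4))
```

```text
bore_1 0.92 [332.3 269.4] [0.5419 0.1677 0.045 ]
bore_1 0.79 [257.8 267.2] [0.5683 0.0592 0.045 ]
bore_1 0.61 [223.3 264.9] [0.5784 0.0087 0.045 ]
bore_1 0.6 [453.8 295.3] [0.5339 0.3621 0.045 ]
keeper_pivot 0.91 [278.  286.5] [0.5918 0.0972 0.045 ]
keeper_pivot 0.68 [298.6 262.8] [0.5449 0.1159 0.045 ]
keeper_bar 0.76 [280.8 279.4] [0.5381 0.0857 0.118 ]
cart_d_ring 0.58 [298.5 258.6] [0.5383 0.1138 0.045 ]
cart_d_ring 0.48 [301.  236.7] [0.5038 0.1072 0.045 ]
cart_d 0.93 [300.4 237.9] [0.5105 0.1092 0.033 ]
cart_d 0.79 [144.5 194.8] [ 0.5066 -0.1247  0.033 ]
```

View pics/w1.png

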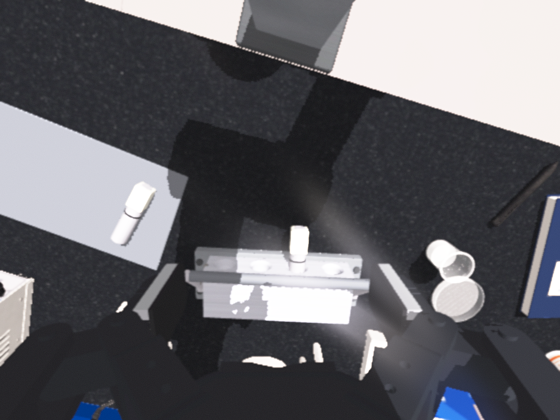

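```bash
cat >> h.py <<'E'
BO=np.array([.5615,.087]);BY=.24
def L(x,y,z):
    c,s=np.cos(BY),np.sin(BY);return np.array([BO[0]+c*x-s*y,BO[1]+s*x+c*y,z])
E
python3 - <<'E'
from h import *
for x,z in [(-.065,.30),(-.065,.115),(.04,.115)]: delta(L(x,0,z),BY+np.pi/2)
E
```

```text
row [ 0.15  8.57 -0.  ] [-0.  -0.   1.9]
row [ 0.15  8.57 18.5 ] [-0.  -0.   1.9]
row [-0.2  19.07 18.5 ] [-0.  -0.   1.9]
```

Call:
{"api": "jog_arm", "payload": {"deltas": [[[0.1, 5, 5, 0, 0, 1.9, 1], [0.1, 8.5, 10, 0, 0, 1.9, 1], [0.1, 8.5, 15, 0, 0, 1.9, 1], [0.1, 8.5, 18.5, 0, 0, 1.9, 1], [0.1, 8.5, 18.5, 0, 0, 1.9, 1], [0.1, 9.5, 18.5, 0, 0, 1.9, 1], [0, 10.5, 18.5, 0, 0, 1.9, 1], [0, 11.5, 18.5, 0, 0, 1.9, 1], [0, 12.5, 18.5, 0, 0, 1.9, 1], [0, 13.5, 18.5, 0, 0, 1.9, 1], [-0.1, 14.5, 18.5, 0, 0, 1.9, 1], [-0.1, 15.5, 18.5, 0, 0, 1.9, 1], [-0.1, 16.5, 18.5, 0, 0, 1.9, 1], [-0.1, 17.5, 18.5, 0, 0, 1.9, 1], [-0.2, 18.3, 18.5, 0, 0, 1.9, 1], [-0.2, 19, 18.5, 0, 0, 1.9, 1], [-0.2, 19, 18.5, 0, 0, 1.9, 1]]]}}

```text
clock: 6.55
tcp_pos: [0.6002, 0.0965, 0.115]
tool_rot: [3.141, 0.0, 1.812]
force: [-0.2, -0.0, -0.6]
opening: 0.0
```

Run:
```python
from h import *
im=read_camera("scene");crop(im,200,110,380,260,4,"s2.png")
```

```text
(no output)
```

View pics/s2.png

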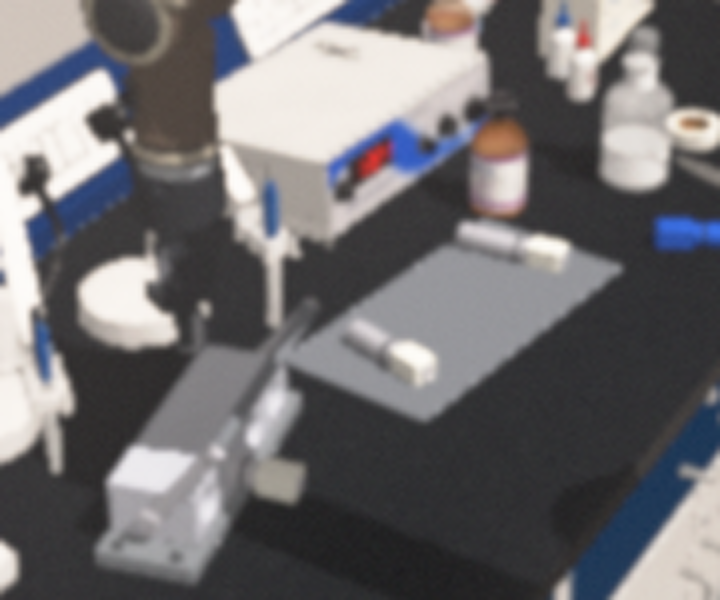

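Run:
```python
from h import *
im=read_camera("top");crop(im,150,130,350,260,4,"t2.png")
cv2.imwrite("pics/w2.png",read_camera("wrist"))
for c in ["top","wrist","scene"]: print(c,[(round(d['score'],2),np.round(d['location'],1)) for d in pinpoint(c,"keeper_bar")[:2]])
```

```text
top [(0.8, array([234.1, 202.9]))]
wrist []
scene [(0.7, array([259.1, 233. ]))]
```

View pics/t2.png

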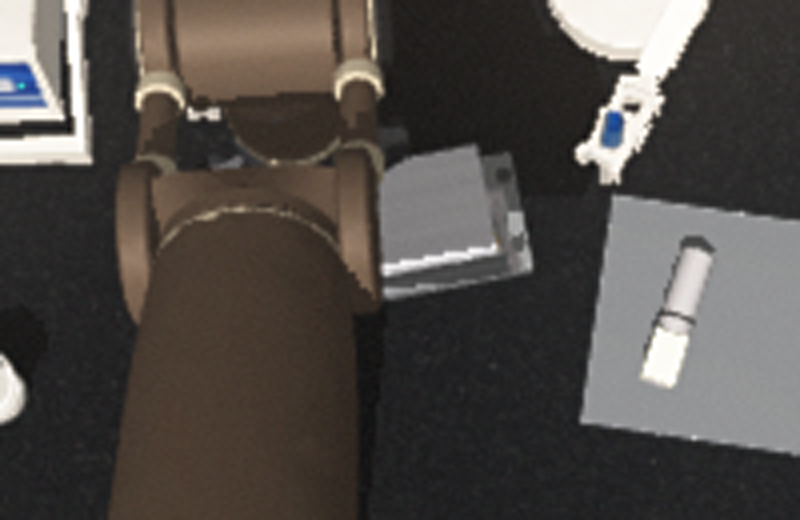

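View pics/w2.png

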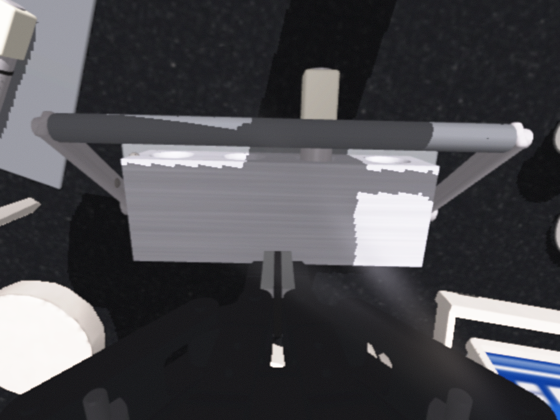

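Run:
```python
from h import *
cp=campose("wrist");im=cv2.imread("pics/w2.png")
for px in [(45,124),(525,137),(285,132)]:
  for z in (.09,.1,.11,.12): print(px,z,np.round(ray("wrist",px,z,cp),3))
```

```text
(45, 124) 0.09 [ 0.566 -0.053  0.09 ]
(45, 124) 0.1 [ 0.564 -0.046  0.1  ]
(45, 124) 0.11 [ 0.562 -0.039  0.11 ]
(45, 124) 0.12 [ 0.56  -0.032  0.12 ]
(525, 137) 0.09 [0.506 0.226 0.09 ]
(525, 137) 0.1 [0.507 0.219 0.1  ]
(525, 137) 0.11 [0.508 0.211 0.11 ]
(525, 137) 0.12 [0.509 0.203 0.12 ]
(285, 132) 0.09 [0.537 0.086 0.09 ]
(285, 132) 0.1 [0.536 0.086 0.1  ]
(285, 132) 0.11 [0.536 0.085 0.11 ]
(285, 132) 0.12 [0.535 0.085 0.12 ]
```

Call:
{"api": "jog_arm", "payload": {"deltas": [[[0, 0, -5, 0, 0, 0, 1], [0, 0, -7, 0, 0, 0, 1], [0, -5, -7, 0, 0, 0, 1], [0, -11, -7, 0, 0, 0, 1], [0, -12, -7, 0, 0, 0, 1], [0, -12, -4, 0, 0, 0, 1], [0, -12, 0, 0, 0, 0, 1], [0, -12, 0, 0, 0, 0, 1]]]}}

```text
clock: 7.85
tcp_pos: [0.4807, 0.0677, 0.1124]
tool_rot: [-3.135, -0.001, 1.811]
force: [-0.2, -0.1, -0.5]
opening: 0.0001
```

Run:
```python
from h import *
cv2.imwrite("pics/w3.png",read_camera("wrist"))
im=read_camera("scene");crop(im,200,110,380,260,4,"s3.png")
s=sense();print(s['clock'],s['tcp_pos'],s['joint_positions'])
```

```text
7.95 [0.48416355 0.06788812 0.11560153] [ 5.02020797e-02  1.59248088e-01  2.02249471e+00  2.41921784e-05
  9.58989553e-01 -1.76132315e+00]
```

View pics/w3.png

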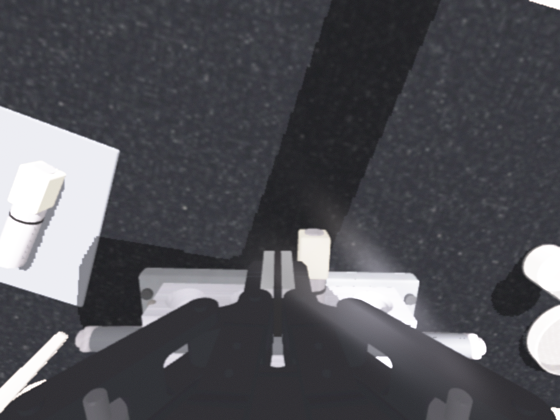

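View pics/s3.png

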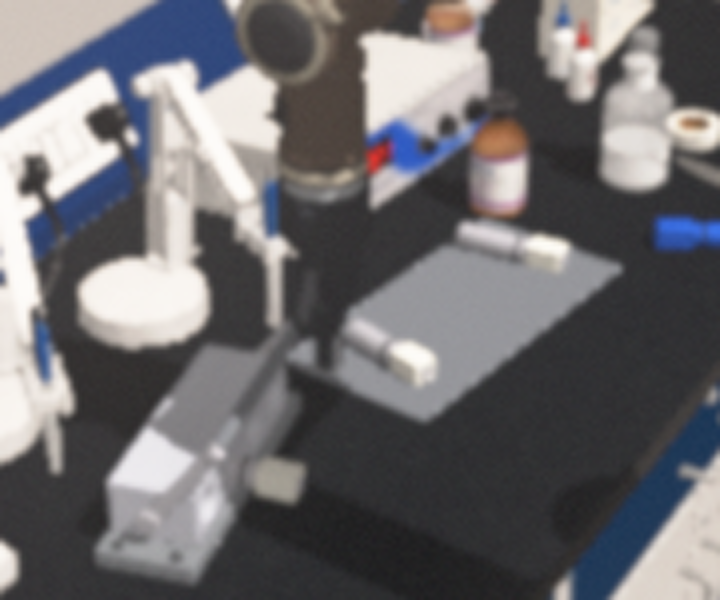

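Call:
{"api": "jog_arm", "payload": {"deltas": [[[0, 1, 0, 0, 0, 0, 1], [0, 2, 0, 0, 0, 0, 1], [0, 3, 0, 0, 0, 0, 1], [0, 4, 0, 0, 0, 0, 1], [0, 5, 0, 0, 0, 0, 1], [0, 6, 0, 0, 0, 0, 1], [0, 6, 0, 0, 0, 0, 1]]]}}

```text
clock: 8.82
tcp_pos: [0.5423, 0.0823, 0.115]
tool_rot: [3.141, 0.0, 1.812]
force: [0.0, -0.8, -0.4]
opening: -0.0002
```

Run:
```python
from h import *
cv2.imwrite("pics/w4.png",read_camera("wrist"))
im=read_camera("scene");crop(im,200,110,380,260,4,"s4.png")
s=sense();print(s['clock'],s['tcp_pos'],s['force'])
```

```text
8.925 [0.54111558 0.0820972  0.11473216] [-0.14879544  0.03317952 -0.65960244]
```

View pics/w4.png

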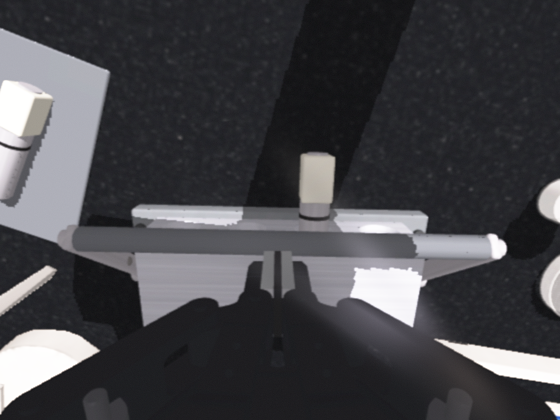

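View pics/s4.png

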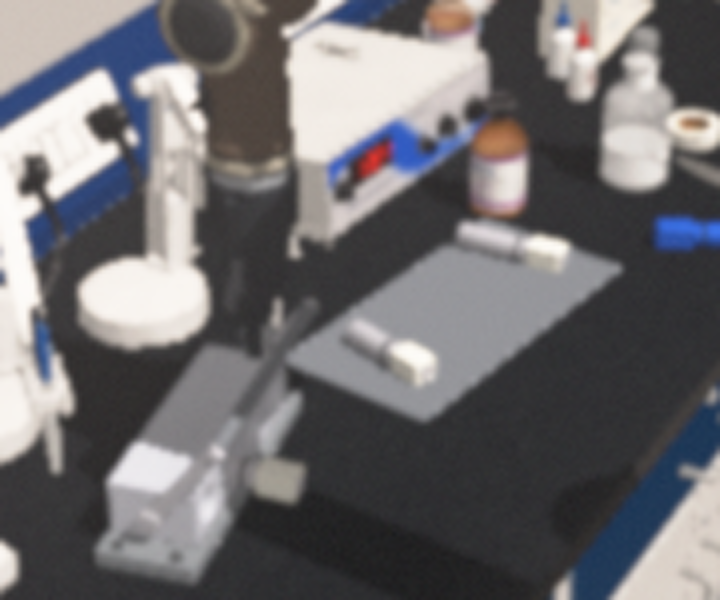

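Call:
{"api": "jog_arm", "payload": {"deltas": [[[0, 2.5, 0, 0, 0, 0, 1], [0, 5, 0, 0, 0, 0, 1], [0, 5, 2, 0, 0, 0, 1], [0, 5, 4, 0, 0, 0, 1], [0, 5, 4.5, 0, 0, 0, 1], [0, 5, 4.5, 0, 0, 0, 1]]]}}

```text
clock: 9.68
tcp_pos: [0.5883, 0.0938, 0.0686]
tool_rot: [-3.139, -0.0, 1.811]
force: [-0.2, -0.2, -0.1]
opening: 0.0001
```

Run:
```python
from h import *
cv2.imwrite("pics/w5.png",read_camera("wrist"))
s=sense();print(s['clock'],s['tcp_pos'],s['force'])
```

```text
9.725 [0.58930518 0.09385237 0.06957677] [-0.47966647 -0.23372419  0.31397357]
```

View pics/w5.png

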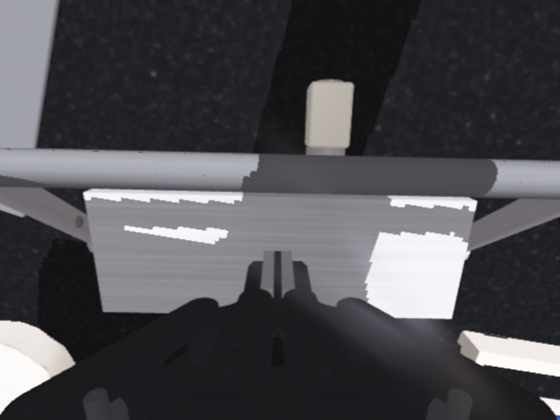

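Call:
{"api": "jog_arm", "payload": {"deltas": [[[0, 0, 0.5, 0, 0, 0, 1], [0, 0, 1, 0, 0, 0, 1], [0, 0, 1.3, 0, 0, 0, 1], [0, 0, 1.3, 0, 0, 0, 1]]]}}

```text
clock: 10.22
tcp_pos: [0.5897, 0.094, 0.0566]
tool_rot: [-3.141, -0.0, 1.811]
force: [0.3, 1.2, -0.1]
opening: -0.0003
```

Call:
{"api": "jog_arm", "payload": {"deltas": [[[0, 0, 0.3, 0, 0, 0, 1], [0, 0, 0.5, 0, 0, 0, 1], [0, 0, 0.5, 0, 0, 0, 1]]]}}

```text
clock: 10.6
tcp_pos: [0.5898, 0.094, 0.0517]
tool_rot: [-3.141, -0.0, 1.811]
force: [0.8, -0.6, -0.5]
opening: 0.0002
```

Call:
{"api": "jog_arm", "payload": {"deltas": [[[0, 0, 0.2, 0, 0, 0, 1], [0, 0, 0.3, 0, 0, 0, 1], [0, 0, 0.3, 0, 0, 0, 1]]]}}

```text
clock: 10.98
tcp_pos: [0.5899, 0.094, 0.0489]
tool_rot: [-3.141, -0.0, 1.811]
force: [-0.3, -0.1, 0.6]
opening: 0.0
```

Call:
{"api": "jog_arm", "payload": {"deltas": [[[0, 0, 0.2, 0, 0, 0, 1], [0, 0, 0.3, 0, 0, 0, 1], [0, 0, 0.3, 0, 0, 0, 1]]]}}

```text
clock: 11.35
tcp_pos: [0.5898, 0.094, 0.0458]
tool_rot: [-3.141, -0.0, 1.811]
force: [0.4, -0.2, -0.2]
opening: -0.0001
```

Call:
{"api": "jog_arm", "payload": {"deltas": [[[0, 0, 0.2, 0, 0, 0, 1], [0, 0, 0.3, 0, 0, 0, 1], [0, 0, 0.3, 0, 0, 0, 1]]]}}

```text
clock: 11.72
tcp_pos: [0.5903, 0.094, 0.0448]
tool_rot: [-3.142, 0.0, 1.811]
force: [-3.8, -0.9, 9.3]
opening: -0.0004
```

Run:
```python
from h import *
cv2.imwrite("pics/w6.png",read_camera("wrist"))
im=read_camera("scene");crop(im,200,110,380,260,4,"s6.png")
s=sense();print(s['clock'],s['tcp_pos'],s['force'])
```

```text
11.825 [0.59026366 0.09403987 0.04480347] [-3.78939956 -0.92002767  8.54241811]
```

View pics/w6.png

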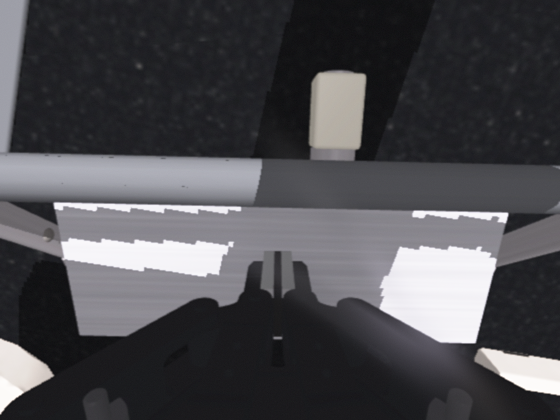

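View pics/s6.png

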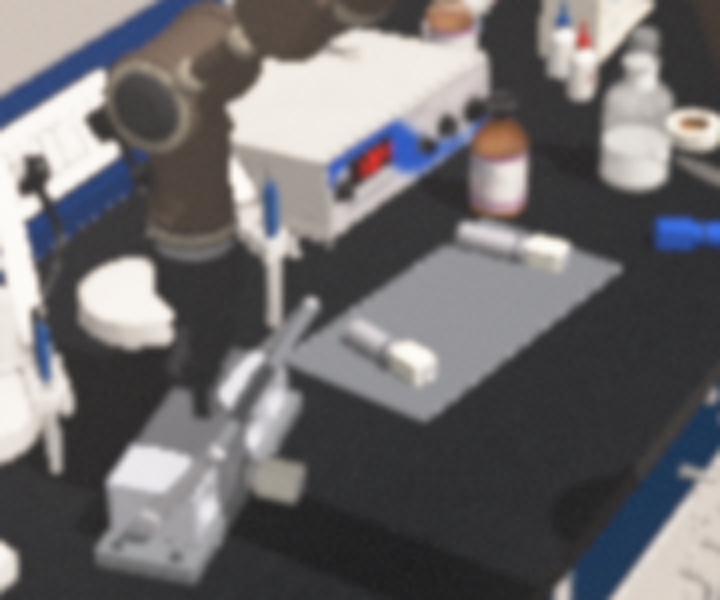

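Call:
{"api": "jog_arm", "payload": {"deltas": [[[0, 0, -5, 0, 0, 0, 1], [0, 0, -9.5, 0, 0, 0, 1], [0, -5, -9.5, 0, 0, 0, 1], [0, -10, -9.5, 0, 0, 0, 1], [0, -10, -9.5, 0, 0, 0, 1], [0, -10, -6, 0, 0, 0, 1], [0, -10, -3.5, 0, 0, 0, 1], [0, -9.5, -3.5, 0, 0, 0, 1], [0, -8.5, -3.5, 0, 0, 0, 1], [0, -7.5, -3.5, 0, 0, 0, 1], [0, -6.5, -3.5, 0, 0, 0, 1], [0, -5.5, -3.5, 0, 0, 0, 1], [0, -4.5, -3.5, 0, 0, 0, 1], [0, -3.5, -3.5, 0, 0, 0, 1], [0, -3.5, -3.5, 0, 0, 0, 1]]]}}

```text
clock: 13.7
tcp_pos: [0.5583, 0.086, 0.079]
tool_rot: [3.138, 0.0, 1.812]
force: [-0.4, 1.2, 0.5]
opening: -0.0004
```

Run:
```python
from h import *
cv2.imwrite("pics/w7.png",read_camera("wrist"))
s=sense();print(s['clock'],s['tcp_pos'],s['force'])
```

```text
13.75 [0.55754075 0.08596085 0.07858667] [-0.32108575  0.29818846 -0.56295791]
```

View pics/w7.png

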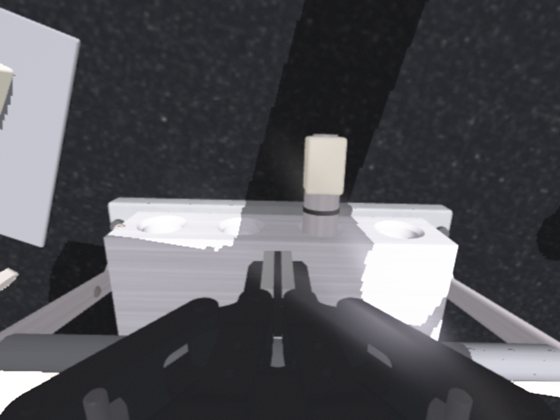

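Call:
{"api": "jog_arm", "payload": {"deltas": [[[0, 1, 0, 0, 0, 0, 1], [0, 2, 0, 0, 0, 0, 1], [0, 3, 0, 0, 0, 0, 1], [0, 4, 0, 0, 0, 0, 1], [0, 4.8, 0, 0, 0, 0, 1], [0, 5.4, 0, 0, 0, 0, 1], [0, 5.4, 0, 0, 0, 0, 1]]]}}

```text
clock: 14.62
tcp_pos: [0.609, 0.0987, 0.0779]
tool_rot: [3.141, 0.0, 1.812]
force: [-1.1, -0.1, 0.1]
opening: -0.0001
```

Call:
{"api": "jog_arm", "payload": {"deltas": [[[0, 0.3, 0, 0, 0, 0, 1], [0, 0.6, 0, 0, 0, 0, 1], [0, 0.6, 0, 0, 0, 0, 1]]]}}

```text
clock: 15.0
tcp_pos: [0.6088, 0.0987, 0.0778]
tool_rot: [-3.129, -0.001, 1.812]
force: [-12.5, -3.4, 9.0]
opening: 0.0001
```

Call:
{"api": "jog_arm", "payload": {"deltas": [[[0, 0.3, 0, 0, 0, 0, 1], [0, 0.5, 0, 0, 0, 0, 1], [0, 0.5, 0, 0, 0, 0, 1]]]}}

```text
clock: 15.38
tcp_pos: [0.6083, 0.0986, 0.0777]
tool_rot: [-3.117, -0.001, 1.812]
force: [-24.8, -7.1, 18.1]
opening: -0.0003
```

Run:
```python
from h import *
cv2.imwrite("pics/w8.png",read_camera("wrist"))
im=read_camera("scene");crop(im,200,110,380,260,4,"s8.png")
s=sense();print(s['clock'],s['tcp_pos'],s['force'])
```

```text
15.475 [0.60832918 0.09865352 0.07774576] [-25.82864755  -7.67434645  17.70958668]
```

View pics/w8.png

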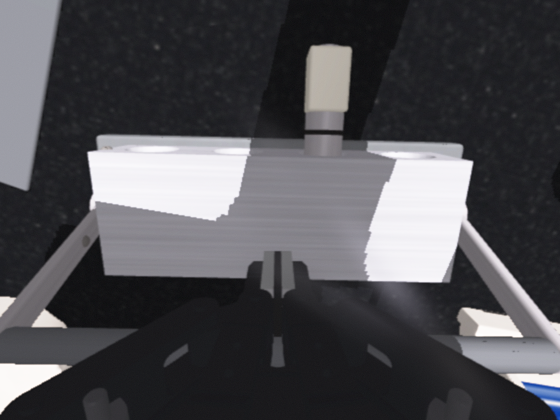

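View pics/s8.png

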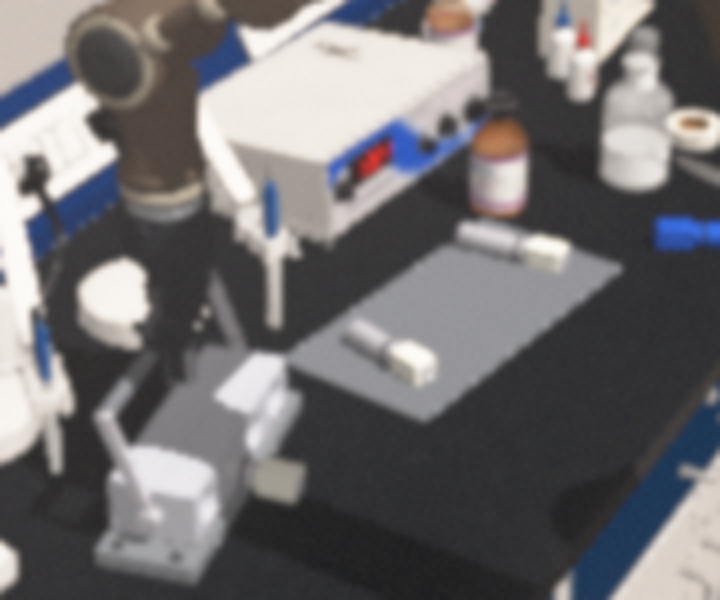

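Run:
```python
from h import *
delta(L(-.05,0,.15),BY+np.pi/2)
```

```text
row [ -0.   -10.    -6.99] [-1.4 -0.1  0.1]
```

Call:
{"api": "jog_arm", "payload": {"deltas": [[[0, -2, 0, -1.4, 0, 0, 1], [0, -5, -3, -1.4, 0, 0, 1], [0, -10, -7.2, -1.4, 0, 0, 1], [0, -10, -7.2, -1.4, 0, 0, 1], [0, -10, -7.2, -1.4, 0, 0, 1]]]}}

```text
clock: 16.1
tcp_pos: [0.5234, 0.0774, 0.1509]
tool_rot: [3.113, 0.001, 1.811]
force: [0.6, -0.3, 0.3]
opening: 0.0001
```

Run:
```python
from h import *
s=sense();cp=campose("wrist",s);im=read_camera("wrist")
print(s['clock'],s['tcp_pos'],s['tool_rot'],s['force'])
cv2.imwrite("pics/w9.png",cv2.resize(im[150:380,80:480],None,fx=2,fy=2,interpolation=cv2.INTER_CUBIC))
for l,z in {"bore_1":.045,"cart_d_ring":.057,"cart_d":.057,"cart_a":.028}.items():
    for d in pinpoint("wrist",l)[:4]:
        if d['score']>.2: print(l,round(d['score'],2),np.round(d['location'],1),np.round(ray("wrist",d['location'],z,cp),4))
```

```text
16.1 [0.5233642  0.07743674 0.15090379] [3.11340707e+00 5.06567200e-04 1.81119198e+00] [ 0.62809186 -0.28075237  0.27172885]
bore_1 0.88 [249.5 231.2] [0.5644 0.0611 0.045 ]
bore_1 0.72 [194.7 232.2] [0.5776 0.0114 0.045 ]
bore_1 0.68 [307.6 231.5] [0.5518 0.1139 0.045 ]
bore_1 0.64 [363.9 235.3] [0.5429 0.1663 0.045 ]
cart_d_ring 0.75 [308.  219.7] [0.536  0.1088 0.057 ]
cart_d 0.96 [308.5 185.4] [0.5058 0.1008 0.057 ]
cart_d 0.89 [ 63.3 125.8] [ 0.5051 -0.1029  0.057 ]
cart_a 0.96 [308.5 185.4] [0.5127 0.1055 0.028 ]
cart_a 0.89 [ 63.3 125.8] [ 0.5118 -0.121   0.028 ]
```

View pics/w9.png

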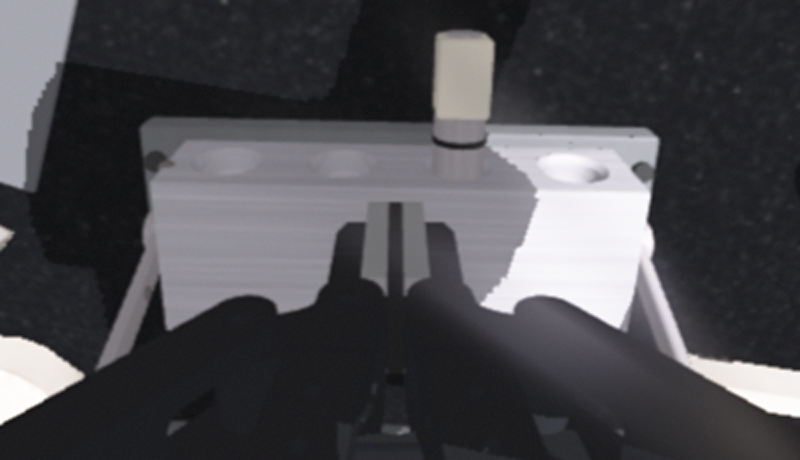

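Run:
```python
from h import *
from scipy.optimize import least_squares
s=sense();cp=campose("wrist",s)
loc=np.array([[0,.081,.045],[0,.027,.045],[0,-.027,.045],[0,-.081,.045],[-.006,-.133,.018],[-.006,.133,.018],[0,-.108,.07],[0,.108,.07]])
px=np.array([[363.9,235.3],[307.6,231.5],[249.5,231.2],[194.7,232.2],[151.5,210.5],[409.5,214.5],[158.5,244.5],[404,244.5]])
def P(p):
    c,n=np.cos(p[2]),np.sin(p[2])
    return np.c_[p[0]+c*loc[:,0]-n*loc[:,1],p[1]+n*loc[:,0]+c*loc[:,1],loc[:,2]+p[3]]
for fz in (0,1):
    f=lambda p:(proj("wrist",P(p),cp)-px).ravel() if fz else (proj("wrist",P([*p[:3],0]),cp)-px).ravel()
    r=least_squares(f,[.5615,.087,.24,0],loss="soft_l1");print(np.round(r.x,4));print(np.round(r.fun.reshape(-1,2),1).tolist())
```

```text
[0.5561 0.0876 0.2367 0.    ]
[[2.1, -2.8], [0.2, 0.8], [0.1, 0.9], [-3.3, -0.3], [-5.4, 5.0], [1.7, 2.0], [-6.3, -1.2], [1.5, -0.3]]
[ 0.5589  0.0896  0.2369 -0.0077]
[[1.0, -2.9], [0.7, 0.7], [2.2, 0.8], [0.4, -0.4], [-0.8, 5.4], [-0.5, 2.3], [-1.1, -1.6], [-1.0, -0.8]]
```

Run:
```python
from h import *
s=sense();print(s['tcp_pos'],s['tool_rot'])
im=read_camera("wrist");cv2.imwrite("pics/raw10.png",im)
a=cv2.resize(im[195:265,140:215],None,fx=8,fy=8,interpolation=cv2.INTER_CUBIC)
b=cv2.resize(im[195:265,350:425],None,fx=8,fy=8,interpolation=cv2.INTER_CUBIC)
cv2.imwrite("pics/c10a.png",a);cv2.imwrite("pics/c10b.png",b)
```

```text
[0.52216298 0.07744186 0.14877552] [ 3.11873887e+00 -3.28581241e-04  1.81158419e+00]
```

View pics/c10a.png

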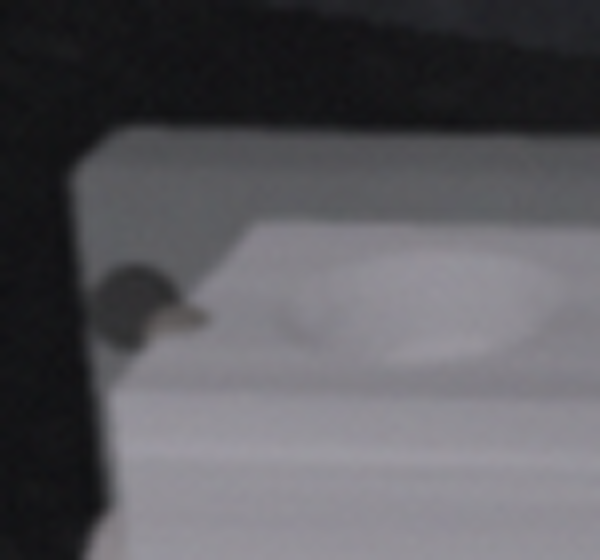

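View pics/c10b.png

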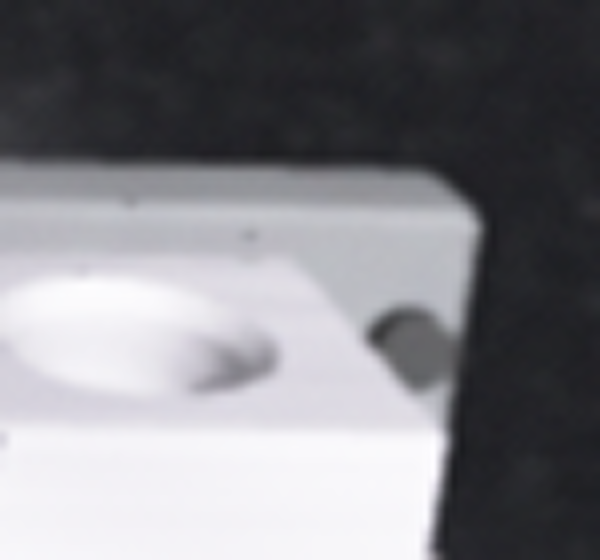

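```bash
python3 - <<'E'
from h import *
from scipy.optimize import least_squares
s=sense();s['tcp_pos']=np.array([0.52216298,0.07744186,0.14877552]);s['tool_rot']=np.array([3.11873887e+00,-3.28581241e-04,1.81158419e+00]);cp=campose("wrist",s)
loc=np.array([[0,-.108,.07],[0,.108,.07],[0,-.108,.018],[0,.108,.018],[-.006,-.133,.018],[-.006,.133,.018],[0,-.081,.045],[0,.081,.045]])
px=np.array([[154.7,243.5],[405.6,249],[171.5,223.1],[386,227.5],[148.9,217.3],[410,222.8],[193.1,233.1],[367.5,236.9]])-.44
def P(p):
    c,n=np.cos(p[2]),np.sin(p[2])
    return np.c_[p[0]+c*loc[:,0]-n*loc[:,1],p[1]+n*loc[:,0]+c*loc[:,1],loc[:,2]+p[3]]
for fz in (0,1):
    f=lambda p:(proj("wrist",P(p),cp)-px).ravel() if fz else (proj("wrist",P([*p[:3],0]),cp)-px).ravel()
    r=least_squares(f,[.5615,.087,.24,0],loss="soft_l1");print(np.round(r.x,4));print(np.round(r.fun.reshape(-1,2),1).tolist())
for a in [s['tool_rot'][0]]: pass
E
python3 -c "
from cell import sense
print(sense()['tcp_pos'],sense()['tool_rot'])"
```

```text
[0.5588 0.0891 0.2176 0.    ]
[[-1.0, 1.1], [0.5, 0.9], [1.5, -0.7], [0.3, -0.5], [-1.4, -1.0], [1.8, -0.8], [-0.2, 0.6], [-0.6, 0.5]]
[ 0.5593  0.0893  0.2177 -0.0015]
[[-0.2, 1.0], [-0.2, 0.7], [2.1, -0.7], [-0.2, -0.5], [-0.7, -1.0], [1.2, -0.8], [0.3, 0.5], [-1.1, 0.3]]
[0.52205605 0.07743627 0.14882473] [ 3.11883867e+00 -3.58412015e-04  1.81155535e+00]
```

```bash
sed -i 's/^BO=.*/BO=np.array([.559,.0892]);BY=.2176/' h.py
cat >> h.py <<'E'
def loc(p):
    c,s=np.cos(BY),np.sin(BY);d=np.array(p[:2])-BO
    return np.array([c*d[0]+s*d[1],-s*d[0]+c*d[1],p[2]])
def st():
    s=sense();print(round(s['clock'],2),"tcp",np.round(s['tcp_pos'],4),"local",np.round(loc(s['tcp_pos']),4),"rot",np.round(s['tool_rot'],3),"F",np.round(s['force'],1),"op",round(s['opening'],4));return s
E
python3 - <<'E'
from h import *
st()
delta(L(-.10,.027,.15),BY+np.pi/2)
delta(L(-.10,.027,.012),BY+np.pi/2)
delta(L(-.067,.027,.012),BY+np.pi/2)
E
```

```text
16.4 tcp [0.5221 0.0774 0.1488] local [-0.0386 -0.0035  0.1488] rot [ 3.119 -0.     1.812] F [-0.4 -0.4 -0.6] op 0.0
row [ 3.19 -6.06 -0.25] [ 1.3 -0.   1.3]
row [ 3.19 -6.38 13.54] [ 1.3 -0.   1.3]
row [ 3.11 -3.08 13.62] [ 1.3 -0.   1.3]
```

Call:
{"api": "jog_arm", "payload": {"deltas": [[[1.6, -4, 0, 1.3, 0, 1.3, 1], [3.2, -6.1, 0, 1.3, 0, 1.3, 1], [3.2, -6.2, 5, 1.3, 0, 1.3, 1], [3.2, -6.3, 10, 1.3, 0, 1.3, 1], [3.2, -6.4, 13.5, 1.3, 0, 1.3, 1], [3.2, -6.4, 13.5, 1.3, 0, 1.3, 1]]]}}

```text
clock: 17.15
tcp_pos: [0.4519, 0.0936, 0.0103]
tool_rot: [-3.135, -0.001, 1.789]
force: [0.3, 0.3, 1.0]
opening: 0.0
```

Run:
```python
from h import *
cv2.imwrite("pics/w11.png",read_camera("wrist"))
st();delta(L(-.065,.027,.012),BY+np.pi/2)
```

```text
17.2 tcp [0.4542 0.0939 0.0122] local [-0.1013  0.0272  0.0122] rot [-3.140e+00 -1.000e-03  1.789e+00] F [-0.3 -0.3  0.7] op -0.0001
row [-0.02  3.63  0.01] [-0.1 -0.   0. ]
```

View pics/w11.png

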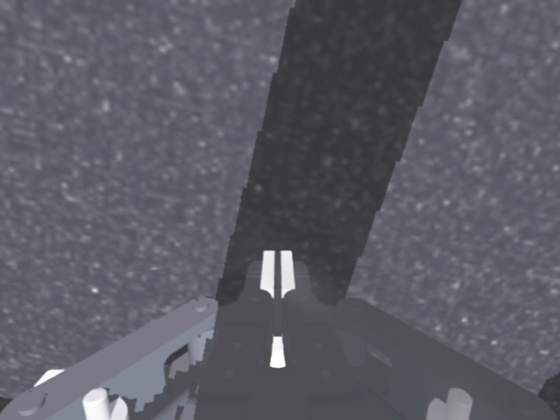

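Call:
{"api": "jog_arm", "payload": {"deltas": [[[0, 1, 0, 0, 0, 0, 1], [0, 2, 0, 0, 0, 0, 1], [0, 2.7, 0, 0, 0, 0, 1], [0, 3.2, 0, 0, 0, 0, 1], [0, 3.7, 0, 0, 0, 0, 1], [0, 3.7, 0, 0, 0, 0, 1]]]}}

```text
clock: 17.95
tcp_pos: [0.4826, 0.1005, 0.0122]
tool_rot: [-3.123, -0.001, 1.79]
force: [-14.3, -3.6, 12.3]
opening: -0.0
```

Run:
```python
from h import *
st()
im=read_camera("wrist");cv2.imwrite("pics/w12.png",im[200:420,120:440].repeat(2,0).repeat(2,1))
im=read_camera("scene");crop(im,220,190,300,250,8,"s12.png")
```

```text
17.95 tcp [0.4826 0.1005 0.0122] local [-0.0722  0.0275  0.0122] rot [-3.123e+00 -1.000e-03  1.790e+00] F [-14.3  -3.6  12.3] op -0.0
```

View pics/w12.png

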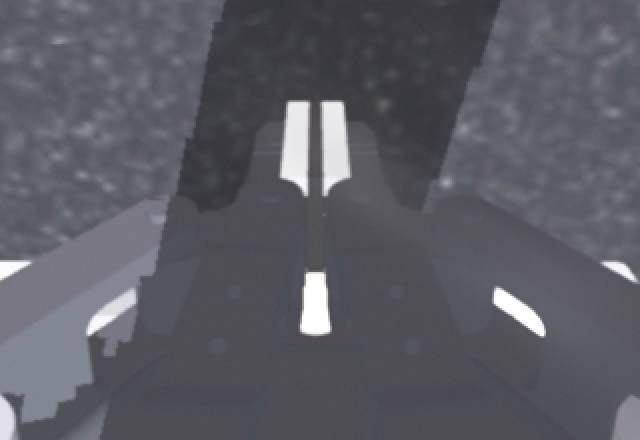

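View pics/s12.png

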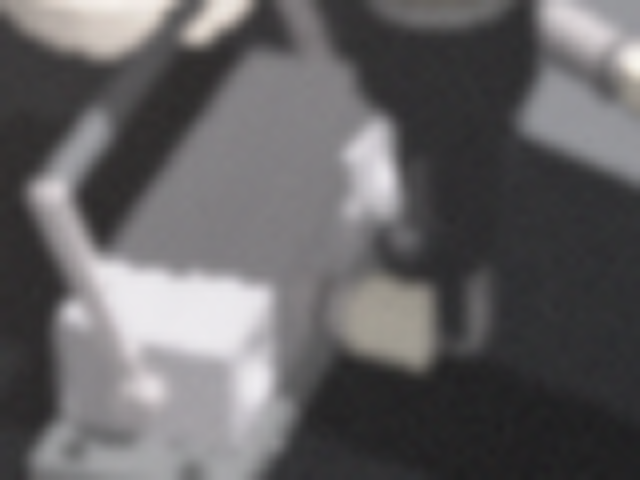

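Call:
{"api": "jog_arm", "payload": {"deltas": [[[0, 0.2, 0, 0, 0, 0, 1], [0, 0.4, 0, 0, 0, 0, 1], [0, 0.4, 0, 0, 0, 0, 1]]]}}

```text
clock: 18.42
tcp_pos: [0.4824, 0.1006, 0.0118]
tool_rot: [-3.115, -0.002, 1.79]
force: [-21.5, -5.9, 18.0]
opening: -0.0002
```

Run:
```python
from h import *
st()
```

```text
18.43 tcp [0.4824 0.1006 0.0118] local [-0.0724  0.0277  0.0118] rot [-3.115e+00 -2.000e-03  1.790e+00] F [-21.5  -5.9  18. ] op -0.0002
```

Call:
{"api": "jog_arm", "payload": {"deltas": [[[0, -1, 0, -1.4, 0, 0, 1], [0, -4, 0, -1.4, 0, 0, 1], [0, -4, -5, -1.4, 0, 0, 1], [0, -4, -10, -1.4, 0, 0, 1], [0, 0, -14, -1.4, 0, 0, 1], [0, 2, -14, -1.4, 0, 0, 1], [0, 2, -14, -1.4, 0, 0, 1]]]}}

```text
clock: 19.3
tcp_pos: [0.5168, 0.1074, 0.155]
tool_rot: [3.112, 0.0, 1.789]
force: [-0.2, -0.7, 0.4]
opening: 0.0002
```

Run:
```python
from h import *
st()
im=read_camera("wrist");cv2.imwrite("pics/raw13.png",im);crop(im,180,130,420,280,3,"w13.png")
```

```text
19.3 tcp [0.5168 0.1074 0.155 ] local [-0.0372  0.0268  0.155 ] rot [3.112 0.    1.789] F [-0.2 -0.7  0.4] op 0.0002
```

View pics/w13.png

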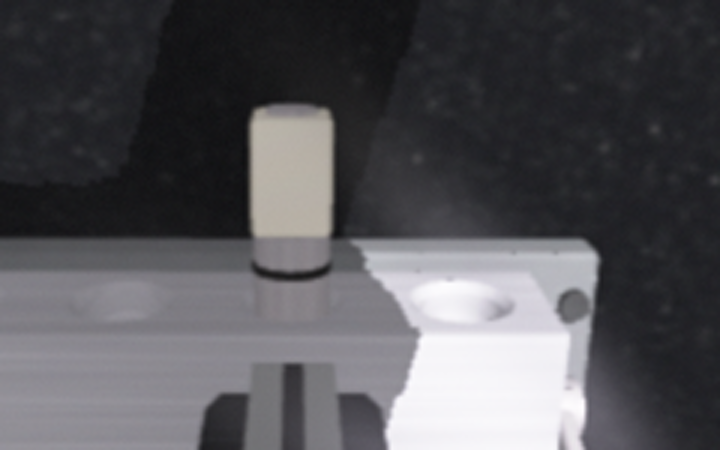

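Run:
```python
from h import *
s=sense();cp=campose("wrist",s)
for n,px,z in [("ring",(180+291/3,130+274/3),.057),("headend",(277,130+112/3),.057),("headfront",(277,130+237/3),.057),("tubeface",(277,130+316/3),.057),("tab",(277,240),.07)]:
    print(n,loc(ray("wrist",px,z,cp)).round(4))
```

```text
ring [-0.0172  0.0272  0.057 ]
headend [-0.066   0.0272  0.057 ]
headfront [-0.0289  0.0272  0.057 ]
tubeface [-0.0036  0.0272  0.057 ]
tab [-0.005   0.0272  0.07  ]
```

Run:
```python
from h import *
st()
delta(L(-.045,.027,.07),BY+np.pi/2)
delta(L(-.045,.027,.006),BY+np.pi/2)
```

```text
19.35 tcp [0.5147 0.1071 0.1537] local [-0.0394  0.027   0.1537] rot [ 3.116 -0.     1.789] F [-0.2  0.3  0.3] op -0.0002
row [-0.   -0.78  8.35] [ 1.5 -0.   0. ]
row [-1.000e-02 -9.400e-01  1.475e+01] [ 1.5 -0.   0. ]
```

Call:
{"api": "jog_arm", "payload": {"deltas": [[[0, -0.8, 2, 1.5, 0, 0, 0.45], [0, -0.8, 4, 1.5, 0, 0, 0.45], [0, -0.8, 6, 1.5, 0, 0, 0.45], [0, -0.8, 7.4, 1.5, 0, 0, 0.45], [0, -0.8, 7.4, 1.5, 0, 0, 0.45]]]}}

```text
clock: 19.98
tcp_pos: [0.5062, 0.1054, 0.077]
tool_rot: [-3.136, -0.001, 1.789]
force: [0.3, -0.6, 1.1]
opening: 0.0469
```

Run:
```python
from h import *
st()
cv2.imwrite("pics/w14.png",read_camera("wrist"))
delta(L(-.045,.027,.006),BY+np.pi/2)
```

```text
19.98 tcp [0.5062 0.1054 0.077 ] local [-0.0481  0.0272  0.077 ] rot [-3.136e+00 -1.000e-03  1.789e+00] F [ 0.3 -0.6  1.1] op 0.0469
row [-0.01  0.19  7.22] [-0.2 -0.   0. ]
```

View pics/w14.png

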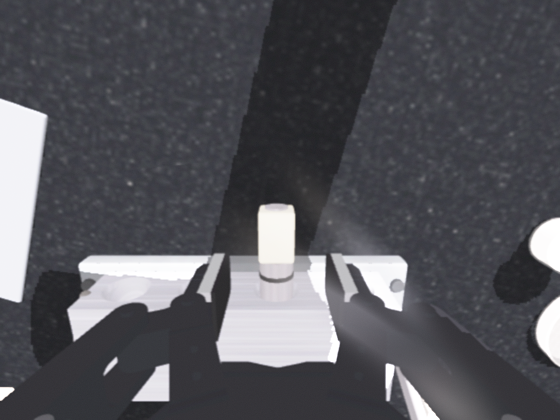

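Call:
{"api": "jog_arm", "payload": {"deltas": [[[0, 0.1, 3, 0, 0, 0, 0.45], [0, 0.2, 5.5, 0, 0, 0, 0.45], [0, 0.2, 7.1, 0, 0, 0, 0.45], [0, 0.2, 7.1, 0, 0, 0, 0.45], [0, 0.2, 7.1, 0, 0, 0, 0.7], [0, 0.2, 7.1, 0, 0, 0, 0.85], [0, 0.2, 7.1, 0, 0, 0, 0.85], [0, 0.2, 7.1, 0, 0, 0, 0.85]]], "squeeze": 50}}

```text
clock: 21.02
tcp_pos: [0.512, 0.1063, 0.0094]
tool_rot: [3.139, -0.0, 1.789]
force: [0.1, 0.7, 5.0]
opening: 0.0228
```

Run:
```python
from h import *
st()
im=read_camera("wrist");cv2.imwrite("pics/w15.png",im)
```

```text
21.02 tcp [0.512  0.1063 0.0094] local [-0.0422  0.0269  0.0094] rot [ 3.139 -0.     1.789] F [0.1 0.7 5. ] op 0.0228
```

View pics/w15.png

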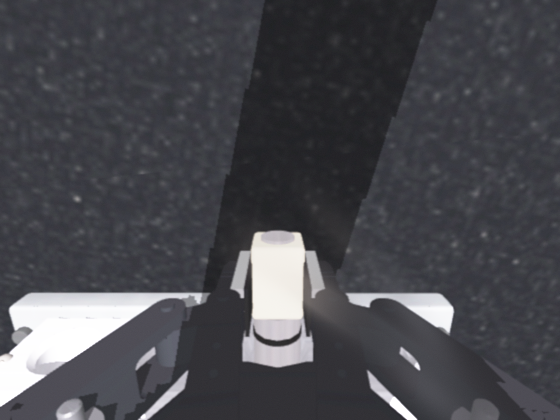

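Call:
{"api": "jog_arm", "payload": {"deltas": [[[0, 0, -0.2, 0, 0, 0, 0.85], [0, 0, -0.3, 0, 0, 0, 0.85], [0, 0, -0.3, 0, 0, 0, 0.85]]]}}

```text
clock: 21.45
tcp_pos: [0.5097, 0.1061, 0.0106]
tool_rot: [-3.14, -0.001, 1.789]
force: [-0.4, -0.1, -2.7]
opening: 0.0227
```

Call:
{"api": "jog_arm", "payload": {"deltas": [[[0, 0.2, 0, 0, 0, 0, 0.85], [0, 0.4, 0, 0, 0, 0, 0.85], [0, 0.6, 0, 0, 0, 0, 0.85], [0, 0.8, 0, 0, 0, 0, 0.85], [0, 0.8, 0, 0, 0, 0, 0.85]]]}}

```text
clock: 22.08
tcp_pos: [0.5182, 0.1079, 0.011]
tool_rot: [-3.141, -0.0, 1.789]
force: [-0.8, -0.7, -5.0]
opening: 0.0232
```

Run:
```python
from h import *
st()
im=read_camera("wrist");crop(im,200,200,360,400,3,"w16.png")
```

```text
22.07 tcp [0.5182 0.1079 0.011 ] local [-0.0358  0.027   0.011 ] rot [-3.141 -0.     1.789] F [-0.8 -0.7 -5. ] op 0.0232
```

View pics/w16.png

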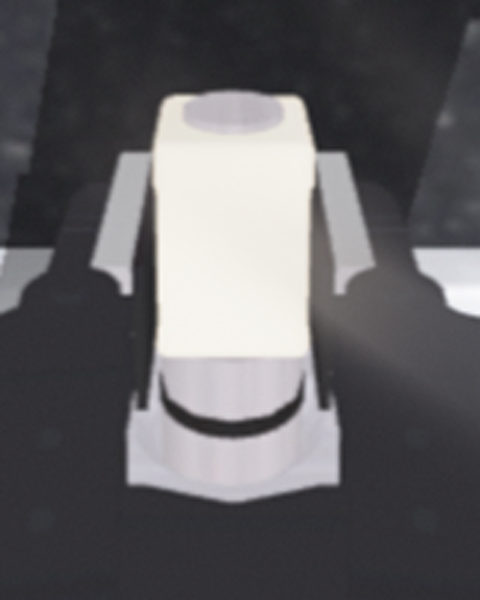

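```bash
cat >> h.py <<'E'
def lx(px,z=.057,s=None):
    cp=campose("wrist",s);return loc(ray("wrist",px,z,cp)).round(4)
E
python3 - <<'E'
from h import *
for n,y in [("headend",200+140/3),("headfront",200+357/3),("ring_mid",200+430/3),("ring_hi",200+420/3),("ring_lo",200+437/3),("face",200+483/3)]: print(n,lx((277.5,y)))
E
```

```text
headend [-0.0566  0.0276  0.057 ]
headfront [-0.0208  0.0276  0.057 ]
ring_mid [-0.0074  0.0276  0.057 ]
ring_hi [-0.0093  0.0276  0.057 ]
ring_lo [-0.0061  0.0276  0.057 ]
face [0.0028 0.0276 0.057 ]
```

Call:
{"api": "jog_arm", "payload": {"deltas": [[[0, 0.2, 0, 0, 0, 0, 0.85], [0, 0.4, 0, 0, 0, 0, 0.85], [0, 0.4, 0, 0, 0, 0, 0.85], [0, 0.4, 0, 0, 0, 0, 0.85]]]}}

```text
clock: 22.62
tcp_pos: [0.5223, 0.1088, 0.0112]
tool_rot: [-3.141, -0.0, 1.789]
force: [-1.6, -1.3, -6.2]
opening: 0.0233
```

Run:
```python
from h import *
st()
im=read_camera("wrist");crop(im,230,300,330,380,6,"w17.png")
```

```text
22.62 tcp [0.5223 0.1088 0.0112] local [-0.0316  0.027   0.0112] rot [-3.141 -0.     1.789] F [-1.6 -1.3 -6.2] op 0.0233
```

View pics/w17.png

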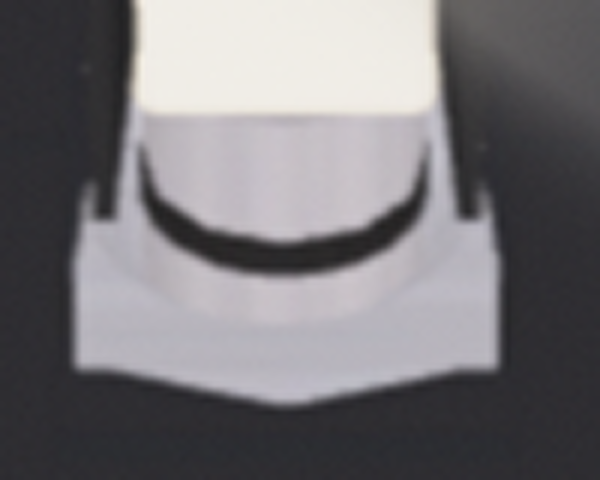

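Call:
{"api": "jog_arm", "payload": {"deltas": [[[0, 0.1, 0, 0, 0, 0, 0.85], [0, 0.2, 0, 0, 0, 0, 0.85], [0, 0.2, 0.3, 0, 0, 0, 0.85], [0, 0.2, 0.3, 0, 0, 0, 0.6], [0, 0.2, 0.3, 0, 0, 0, 0.5], [0, 0.2, 0.3, 0, 0, 0, 0.5], [0, 0.2, 0.3, 0, 0, 0, 0.5]]]}}

```text
clock: 23.55
tcp_pos: [0.5251, 0.1093, 0.0086]
tool_rot: [3.14, -0.0, 1.789]
force: [0.8, -0.3, -0.3]
opening: 0.0428
```

Run:
```python
from h import *
st()
im=read_camera("wrist");crop(im,200,220,360,380,3.7,"w18.png")
```

```text
23.55 tcp [0.5251 0.1093 0.0086] local [-0.0288  0.027   0.0086] rot [ 3.14  -0.     1.789] F [ 0.8 -0.3 -0.3] op 0.0428
```

View pics/w18.png

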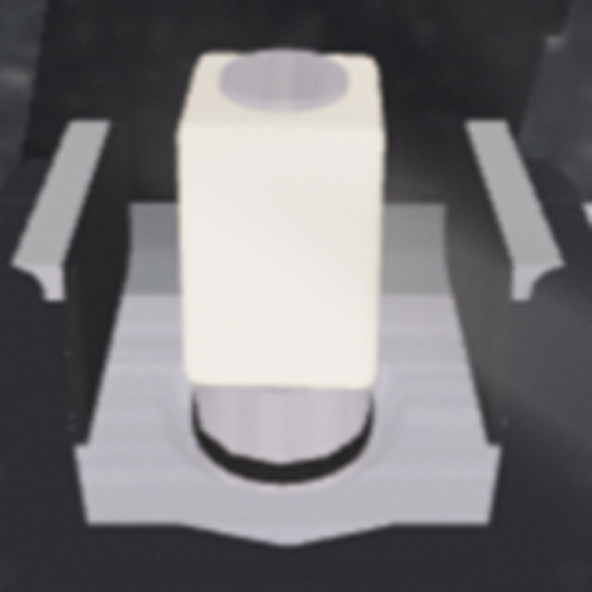

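Call:
{"api": "jog_arm", "payload": {"deltas": [[[0, 0, -4, 0, 0, 0, 0.5], [0, -1, -9, 0, 0, 0, 0.5], [0, -3, -14, 0, 0, 0, 0.5], [0, -3, -14, 0, 0, 0, 0.5], [0, -3, -14, 0, 0, 0, 0.5], [0, -3, -14, 0, 0, 0, 0.5]]]}}

```text
clock: 24.35
tcp_pos: [0.4941, 0.1026, 0.1466]
tool_rot: [-3.138, -0.001, 1.789]
force: [-0.2, -0.6, 1.0]
opening: 0.0423
```

Run:
```python
from h import *
st()
im=read_camera("wrist");cv2.imwrite("pics/raw19.png",im)
crop(im,130,160,290,270,4.8,"c19a.png");crop(im,270,160,430,270,4.8,"c19b.png")
```

```text
24.35 tcp [0.4941 0.1026 0.1466] local [-0.0605  0.0271  0.1466] rot [-3.138e+00 -1.000e-03  1.789e+00] F [-0.2 -0.6  1. ] op 0.0423
```

View pics/c19a.png

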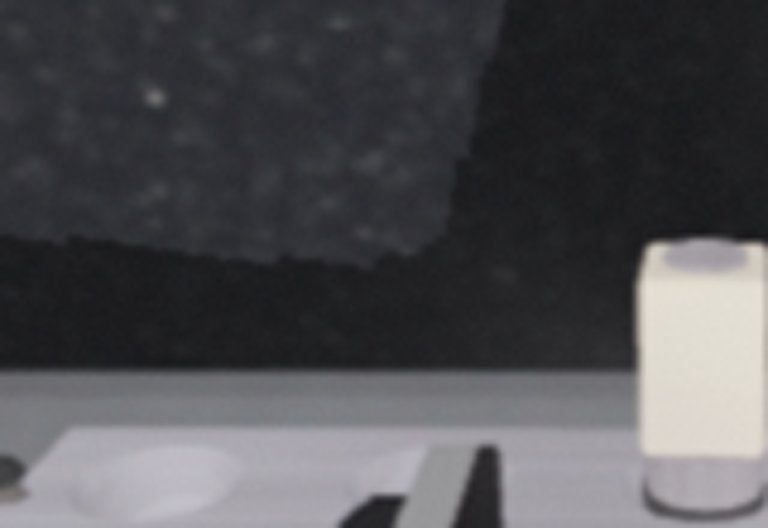

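View pics/c19b.png

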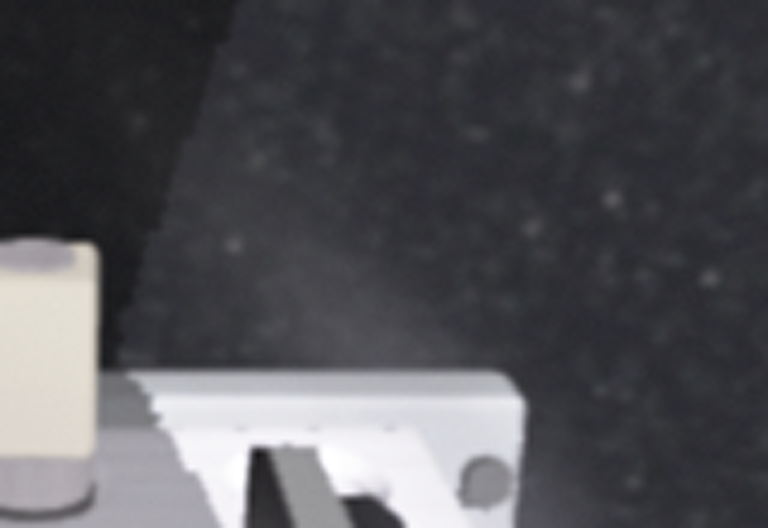

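Run:
```python
from h import *
im=cv2.imread("pics/raw19.png");crop(im,245,200,315,300,6,"c19c.png")
```

```text
(no output)
```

View pics/c19c.png

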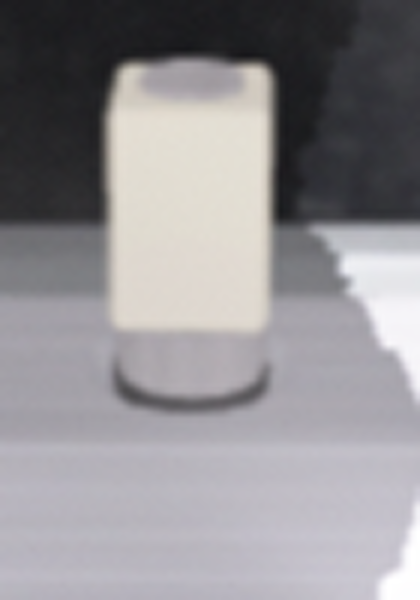

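Run:
```python
from h import *
s=sense()
for n,y,z in [("facetop",273.8,.07),("junction",249.5,.018),("headend",217.5,.0555),("headfront",255,.0555),("headend",217.5,.057),("headfront",255,.057),("ringlow",268,.0555)]: print(n,z,lx((277.3,y-.4),z,s))
```

```text
facetop 0.07 [-0.0006  0.0275  0.07  ]
junction 0.018 [0.0003 0.0275 0.018 ]
headend 0.0555 [-0.0473  0.0275  0.0555]
headfront 0.0555 [-0.0116  0.0275  0.0555]
headend 0.057 [-0.0478  0.0275  0.057 ]
headfront 0.057 [-0.0123  0.0275  0.057 ]
ringlow 0.0555 [0.0015 0.0275 0.0555]
```

Run:
```python
from h import *
st();delta((.49,-.135,.16),1.33);delta((.49,-.135,.22),1.33)
```

```text
24.4 tcp [0.4941 0.1026 0.1465] local [-0.0605  0.0271  0.1465] rot [-3.138e+00 -1.000e-03  1.789e+00] F [ 0.1 -0.2 -0.1] op 0.043
row [-23.11  -5.54  -1.34] [-0.2  0.  26.3]
row [-23.1   -5.56  -7.34] [-0.2  0.  26.3]
```

Call:
{"api": "jog_arm", "payload": {"deltas": [[[-6, -3, -5, 0, 0, 8, 0.2], [-12, -5.5, -5, 0, 0, 16, 0.2], [-18, -5.5, -4, 0, 0, 26, 0.2], [-23.1, -5.5, -3, 0, 0, 26, 0.2], [-23.1, -5.5, -3, 0, 0, 26, 0.2], [-23.1, -5.5, -3, 0, 0, 26, 0.2]]]}}

```text
clock: 25.15
tcp_pos: [0.4906, -0.1346, 0.1768]
tool_rot: [-3.138, -0.001, 1.333]
force: [-0.3, -0.3, -0.3]
opening: 0.0682
```

Run:
```python
from h import *
s=st()
im=read_camera("wrist");cv2.imwrite("pics/raw20.png",im)
for d in pinpoint("wrist","cart_a")+pinpoint("wrist","cart_a_ring"): print(round(d['score'],2),np.round(d['location'],1),ray("wrist",d['location'],.028,campose("wrist",s)).round(4))
im=read_camera("top");crop(im,280,170,440,260,5,"t20.png")
```

```text
25.15 tcp [ 0.4906 -0.1346  0.1768] local [-0.1151 -0.2038  0.1768] rot [-3.138e+00 -1.000e-03  1.333e+00] F [-0.3 -0.3 -0.3] op 0.0682
0.68 [279.8 207.3] [ 0.5128 -0.1366  0.028 ]
0.61 [ 74.4 234.4] [ 0.4903 -0.3594  0.028 ]
0.55 [522.3 164.7] [0.5267 0.1121 0.028 ]
```

View pics/raw20.png

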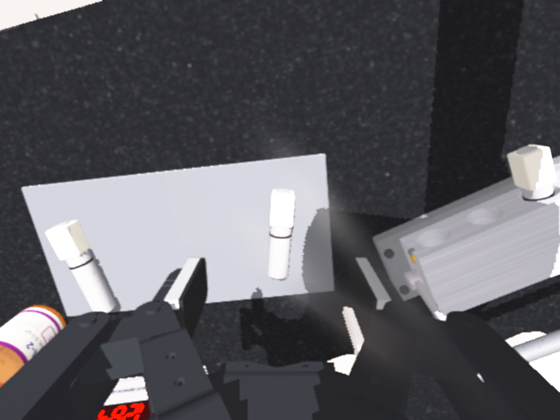

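Run:
```python
from h import *
im=cv2.imread("pics/raw20.png");crop(im,250,175,320,290,5,"c20.png")
```

```text
(no output)
```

View pics/c20.png

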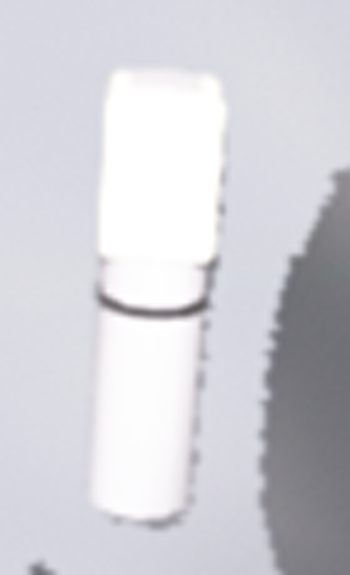

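View pics/t20.png

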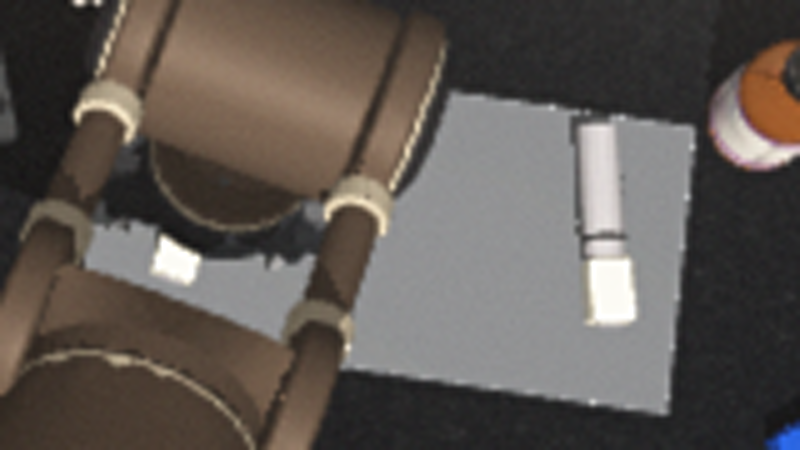

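Run:
```python
from h import *
s=sense();cp=campose("wrist",s)
f=lambda x,y,z=.028: ray("wrist",(250+x/5-.4,175+y/5-.4),z,cp)
a=f(164,97);b=f(157,258);c=f(149,312);d=f(138,512,.024)
for n,p in zip("abcd",(a,b,c,d)): print(n,p.round(4))
print(np.linalg.norm(b-a),np.linalg.norm(d-a),[np.arctan2(*(q-a)[1::-1]) for q in (b,c,d)])
```

```text
a [ 0.5007 -0.1294  0.028 ]
b [ 0.5352 -0.139   0.028 ]
c [ 0.5471 -0.1436  0.028 ]
d [ 0.5964 -0.1578  0.024 ]
0.03587769015578267 0.09994754841912493 [np.float64(-0.27127700708706654), np.float64(-0.29663990259934037), np.float64(-0.28849800592699903)]
```

Run:
```python
from h import *
delta((.518,-.1343,.04),1.286);delta((.518,-.1343,-.019),1.286)
```

```text
row [ 0.5   2.64 13.81] [-0.  -0.   2.9]
row [ 0.5   2.64 19.71] [-0.  -0.   2.9]
```

Call:
{"api": "jog_arm", "payload": {"deltas": [[[0.3, 1.5, 5, 0, 0, 2.9, 0.35], [0.5, 2.6, 10, 0, 0, 2.9, 0.35], [0.5, 2.6, 13.8, 0, 0, 2.9, 0.35], [0.5, 2.6, 17, 0, 0, 2.9, 0.35], [0.5, 2.6, 17, 0, 0, 2.9, 0.35], [0.5, 2.6, 17, 0, 0, 2.9, 0.35]]]}}

```text
clock: 26.1
tcp_pos: [0.519, -0.1355, 0.0095]
tool_rot: [3.14, -0.0, 1.286]
force: [-0.9, -0.5, 0.4]
opening: 0.0557
```

Run:
```python
from h import *
s=st()
im=read_camera("wrist");crop(im,130,150,430,375,2.6,"w21.png")
delta((.518,-.1343,-.019),1.286)
```

```text
26.1 tcp [ 0.519  -0.1355  0.0095] local [-0.0875 -0.2108  0.0095] rot [ 3.14  -0.     1.286] F [-0.9 -0.5  0.4] op 0.0557
row [ 0.11 -0.21  2.91] [ 0.2 -0.  -0. ]
```

View pics/w21.png

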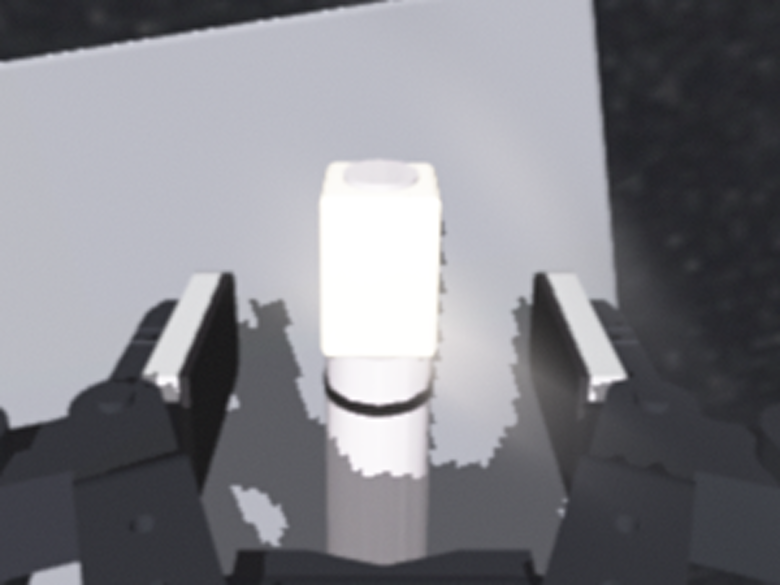

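Call:
{"api": "jog_arm", "payload": {"deltas": [[[0.1, -0.2, 1.2, 0, 0, 0, 0.5], [0.1, -0.2, 2.2, 0, 0, 0, 0.5], [0.1, -0.2, 2.7, 0, 0, 0, 0.5], [0.1, -0.2, 2.7, 0, 0, 0, 0.5], [0.1, -0.2, 2.7, 0, 0, 0, 0.5]]]}}

```text
clock: 26.78
tcp_pos: [0.5164, -0.1345, -0.0187]
tool_rot: [-3.142, -0.0, 1.284]
force: [-0.3, -1.0, -0.3]
opening: 0.0428
```

Close on the head.

Call:
{"api": "jog_arm", "payload": {"deltas": [[[0, 0, 0, 0, 0, 0, 0.7], [0, 0, 0, 0, 0, 0, 0.85], [0, 0, 0, 0, 0, 0, 0.85], [0, 0, 0, 0, 0, 0, 0.85], [0, 0, 0, 0, 0, 0, 0.85]]], "squeeze": 60}}

```text
clock: 27.4
tcp_pos: [0.5168, -0.1346, -0.0182]
tool_rot: [3.141, -0.0, 1.284]
force: [-1.0, -1.0, 5.1]
opening: 0.0227
```

Run:
```python
from h import *
s=st()
im=read_camera("wrist");crop(im,190,200,370,380,3.2,"w22.png")
```

```text
27.4 tcp [ 0.5168 -0.1346 -0.0182] local [-0.0895 -0.2094 -0.0182] rot [ 3.141 -0.     1.284] F [-1.  -1.   5.1] op 0.0227
```

View pics/w22.png

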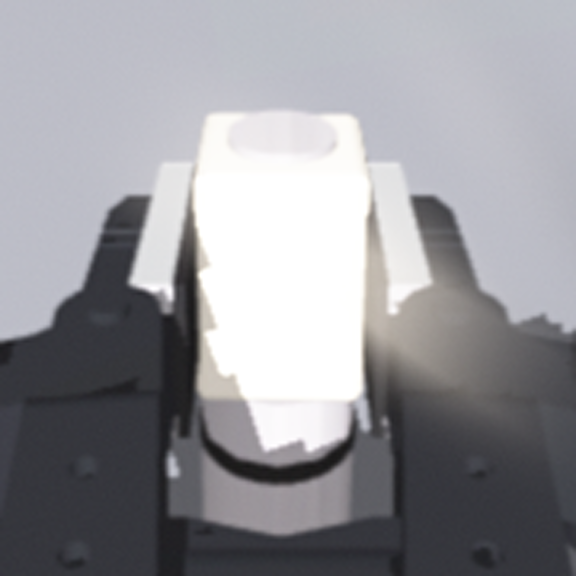

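Run:
```python
from h import *
delta(L(-.12,-.081,.09),BY+np.pi/2);delta(L(-.12,-.081,.012),BY+np.pi/2)
```

```text
row [  9.78  -8.86 -10.82] [  0.1   0.  -28.9]
row [ 9.78 -8.87 -3.02] [  0.1   0.  -28.9]
```

Call:
{"api": "jog_arm", "payload": {"deltas": [[[0, 0, -3, 0, 0, 0, 0.85], [0, 0, -7, 0, 0, 0, 0.85], [2, -4, -10, 0, 0, -8, 0.85], [5, -7, -10.8, 0, 0, -16, 0.85], [8, -8.9, -10.8, 0, 0, -24, 0.85], [9.8, -8.9, -10.8, 0, 0, -28.9, 0.85], [9.8, -8.9, -10.8, 0, 0, -28.9, 0.85], [9.8, -8.9, -7, 0, 0, -28.9, 0.85], [9.8, -8.9, -4, 0, 0, -28.9, 0.85], [9.8, -8.9, -3, 0, 0, -28.9, 0.85], [9.8, -8.9, -3, 0, 0, -28.9, 0.85], [9.8, -8.9, -3, 0, 0, -28.9, 0.85]]]}}

```text
clock: 28.95
tcp_pos: [0.4598, -0.0156, 0.0123]
tool_rot: [3.14, 0.0, 1.788]
force: [-1.6, -0.5, -1.3]
opening: 0.0227
```

Run:
```python
from h import *
s=st()
im=read_camera("wrist");cv2.imwrite("pics/w23.png",im)
im=read_camera("scene");crop(im,220,170,320,250,7,"s23.png")
delta(L(-.09,-.081,.011),BY+np.pi/2)
```

```text
28.95 tcp [ 0.4598 -0.0156  0.0123] local [-0.1195 -0.0809  0.0123] rot [3.14  0.    1.788] F [-1.6 -0.5 -1.3] op 0.0227
row [-0.02  2.94  0.16] [0.1 0.  0. ]
```

View pics/w23.png

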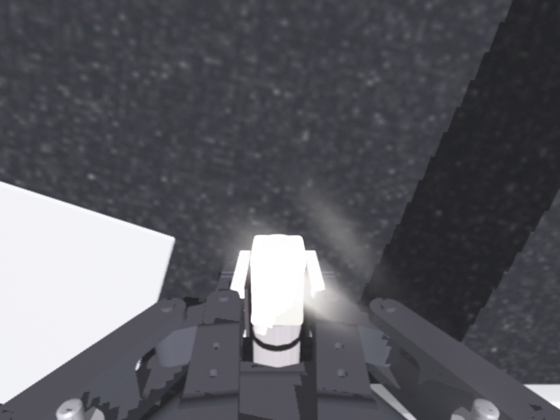

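View pics/s23.png

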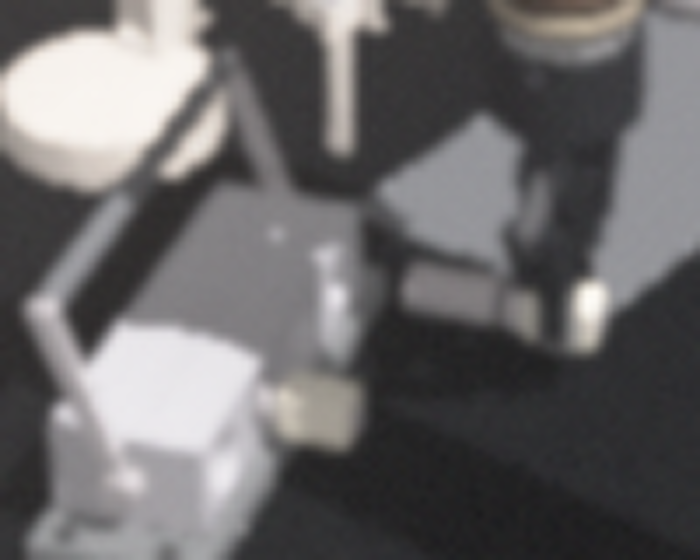

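Call:
{"api": "jog_arm", "payload": {"deltas": [[[0, 1.5, 0.1, 0, 0, 0, 0.85], [0, 3, 0.1, 0, 0, 0, 0.85], [0, 3.6, 0.1, 0, 0, 0, 0.85], [0, 4.2, 0.1, 0, 0, 0, 0.85], [0, 4.8, 0.1, 0, 0, 0, 0.85], [0, 4.8, 0.1, 0, 0, 0, 0.85]]]}}

```text
clock: 29.8
tcp_pos: [0.5058, -0.0048, 0.0103]
tool_rot: [3.141, -0.0, 1.789]
force: [-0.3, -0.3, -1.5]
opening: 0.0227
```

Run:
```python
from h import *
s=st()
im=read_camera("wrist");crop(im,190,200,370,380,3.2,"w24.png")
```

```text
29.8 tcp [ 0.5058 -0.0048  0.0103] local [-0.0722 -0.0803  0.0103] rot [ 3.141 -0.     1.789] F [-0.3 -0.3 -1.5] op 0.0227
```

View pics/w24.png

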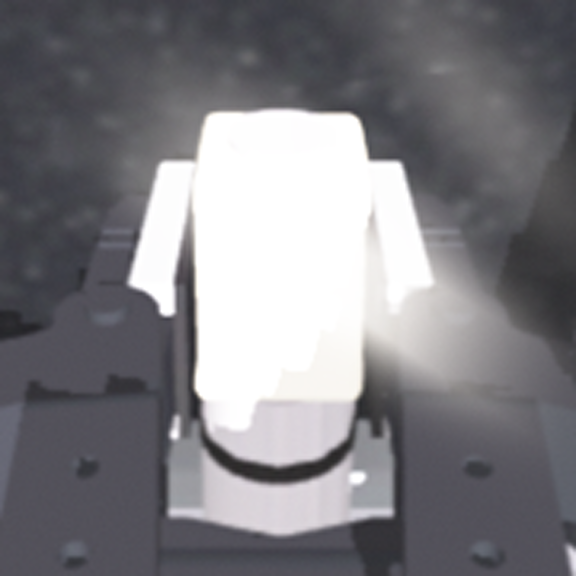

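Call:
{"api": "jog_arm", "payload": {"deltas": [[[0, 0.8, 0, 0, 0, 0, 0.85], [0, 1.6, 0, 0, 0, 0, 0.85], [0, 2.4, 0, 0, 0, 0, 0.85], [0, 3.2, 0, 0, 0, 0, 0.85], [0, 3.8, 0, 0, 0, 0, 0.85], [0, 4, 0, 0, 0, 0, 0.85], [0, 4, 0, 0, 0, 0, 0.85]]]}}

```text
clock: 30.72
tcp_pos: [0.5444, 0.0038, 0.0103]
tool_rot: [-3.141, -0.0, 1.789]
force: [-0.2, 0.3, -1.8]
opening: 0.0226
```

Run:
```python
from h import *
s=st()
im=read_camera("wrist");crop(im,200,220,360,380,3.7,"w25.png")
```

```text
30.73 tcp [0.5444 0.0038 0.0103] local [-0.0327 -0.0802  0.0103] rot [-3.141 -0.     1.789] F [-0.2  0.3 -1.8] op 0.0226
```

View pics/w25.png

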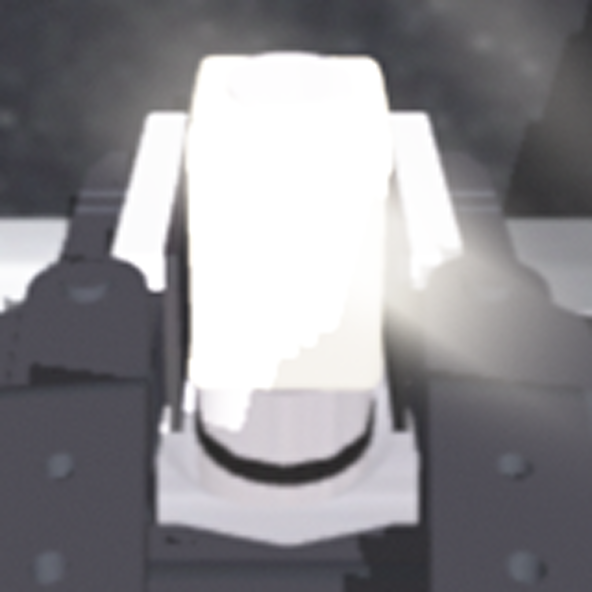

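Run:
```python
from h import *
s=sense()
for n,y,z in [("headend",138,.057),("front",388,.057),("facetop?",545,.07)]: print(n,lx((277.3,220+y/3.7-.4),z,s))
```

```text
headend [-0.0495 -0.0796  0.057 ]
front [-0.0157 -0.0796  0.057 ]
facetop? [-0.0043 -0.0796  0.07  ]
```

Call:
{"api": "jog_arm", "payload": {"deltas": [[[0, 0.15, 0, 0, 0, 0, 0.85], [0, 0.15, 0, 0, 0, 0, 0.85], [0, 0.15, 0.1, 0, 0, 0, 0.6], [0, 0.15, 0.1, 0, 0, 0, 0.5], [0, 0.15, 0.1, 0, 0, 0, 0.5], [0, 0.15, -4, 0, 0, 0, 0.5], [0, -1.5, -9, 0, 0, 0, 0.5], [0, -3, -14, 0, 0, 0, 0.5], [0, -3, -14, 0, 0, 0, 0.5], [0, -3, -14, 0, 0, 0, 0.5], [0, -3, -14, 0, 0, 0, 0.5]]]}}

```text
clock: 32.15
tcp_pos: [0.514, -0.0026, 0.1486]
tool_rot: [-3.138, -0.001, 1.789]
force: [0.3, 0.4, 0.4]
opening: 0.0428
```

Run:
```python
from h import *
s=st()
im=read_camera("wrist");cv2.imwrite("pics/raw26.png",im);crop(im,245,200,315,300,6,"c26.png");crop(im,130,160,430,300,2.6,"c26b.png")
```

```text
32.15 tcp [ 0.514  -0.0026  0.1486] local [-0.0638 -0.0799  0.1486] rot [-3.138e+00 -1.000e-03  1.789e+00] F [0.3 0.4 0.4] op 0.0428
```

View pics/c26.png

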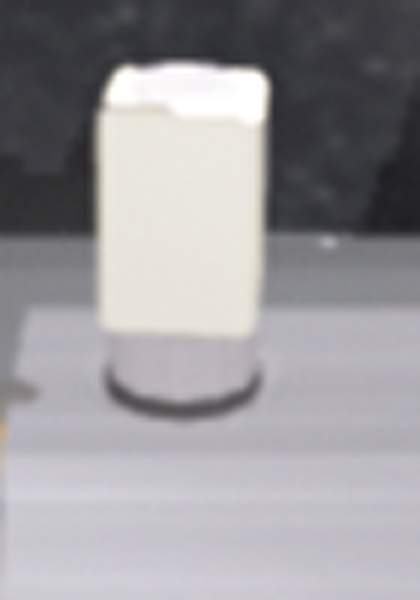

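View pics/c26b.png

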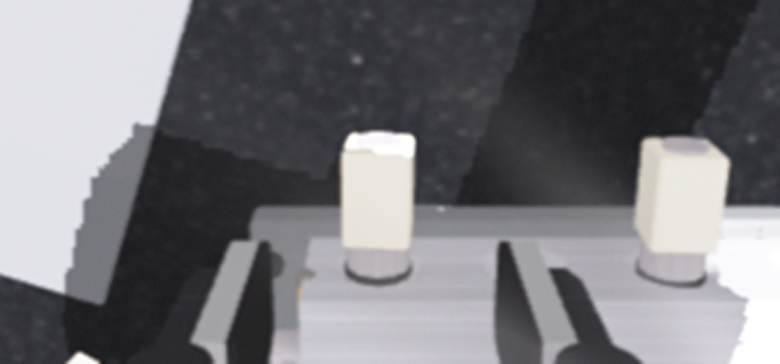

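Run:
```python
from h import *
s=sense()
for n,y,z in [("facetop",455,.07),("junction",308,.018),("headend",112,.0565),("front",333,.0565),("ringlow",415,.0555)]: print(n,lx((275,200+y/6-.4),z,s))
```

```text
facetop [-0.0008 -0.0814  0.07  ]
junction [ 0.     -0.0817  0.018 ]
headend [-0.0492 -0.0813  0.0565]
front [-0.0139 -0.0814  0.0565]
ringlow [ 0.0005 -0.0815  0.0555]
```

Call:
{"api": "jog_arm", "payload": {"deltas": [[[0, 1.5, 4, 0, 0, 0, 0.45], [0, 3.2, 8, 0, 0, 0, 0.45], [0, 3.2, 12, 0, 0, 0, 0.45], [0, 3.2, 13.8, 0, 0, 0, 0.45], [0, 3.2, 13.8, 0, 0, 0, 0.45], [0, 3.2, 13.8, 0, 0, 0, 0.7], [0, 3.2, 13.8, 0, 0, 0, 0.85], [0, 3.2, 13.8, 0, 0, 0, 0.85], [0, 3.2, 13.8, 0, 0, 0, 0.85]]]}}

```text
clock: 33.33
tcp_pos: [0.548, 0.004, 0.0139]
tool_rot: [3.138, 0.001, 1.789]
force: [0.2, -1.5, 4.7]
opening: 0.0226
```

Call:
{"api": "jog_arm", "payload": {"deltas": [[[0, 0.12, 0, 0, 0, 0, 0.85], [0, 0.12, 0, 0, 0, 0, 0.85], [0, 0.12, 0, 0, 0, 0, 0.85]]]}}

```text
clock: 33.7
tcp_pos: [0.548, 0.0039, 0.0138]
tool_rot: [3.141, 0.001, 1.789]
force: [-2.8, -2.2, 8.7]
opening: 0.0226
```

Call:
{"api": "jog_arm", "payload": {"deltas": [[[0, 0, 0, 0, 0, 0, 0.6], [0, 0, 0, 0, 0, 0, 0.5], [0, 0, 0, 0, 0, 0, 0.5], [0, 0, -4, 0, 0, 0, 0.5], [0, -1.5, -9, 0, 0, 0, 0.5], [0, -3, -14, 0, 0, 0, 0.5], [0, -3, -14, 0, 0, 0, 0.5], [0, -3, -14, 0, 0, 0, 0.5], [0, -3, -14, 0, 0, 0, 0.5]]]}}

```text
clock: 34.83
tcp_pos: [0.517, -0.0018, 0.1504]
tool_rot: [-3.138, -0.001, 1.789]
force: [-0.9, 0.4, -0.7]
opening: 0.0431
```

Run:
```python
from h import *
s=st()
im=read_camera("wrist");cv2.imwrite("pics/raw27.png",im);crop(im,245,200,315,300,6,"c27.png")
for d in pinpoint("wrist","cart_a"): print(round(d['score'],2),np.round(d['location'],1),ray("wrist",d['location'],.028,campose("wrist",s)).round(4))
```

```text
34.83 tcp [ 0.517  -0.0018  0.1504] local [-0.0607 -0.0798  0.1504] rot [-3.138e+00 -1.000e-03  1.789e+00] F [-0.9  0.4 -0.7] op 0.0431
0.92 [277.  225.8] [0.5492 0.0056 0.028 ]
0.86 [387.3 226.5] [0.5265 0.1116 0.028 ]
```

View pics/c27.png

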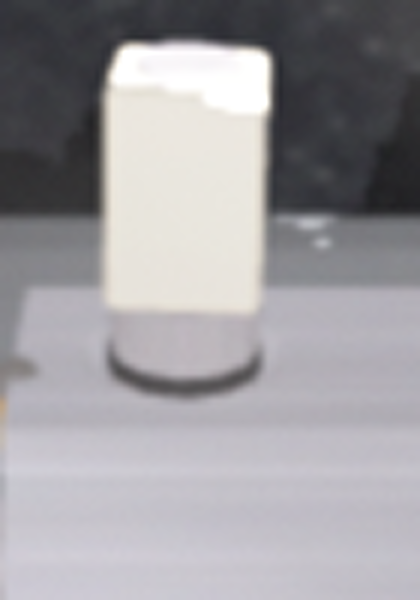

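Run:
```python
from h import *
s=sense()
for n,y,z in [("facetop",431,.07),("junction",287,.018),("headend",88,.0565),("front",310,.0565),("ringlow",393,.0555)]: print(n,lx((275,200+y/6-.4),z,s))
delta((.49,-.36,.19),1.47)
```

```text
facetop [-0.0003 -0.0813  0.07  ]
junction [ 0.0003 -0.0817  0.018 ]
headend [-0.0489 -0.0813  0.0565]
front [-0.0134 -0.0814  0.0565]
ringlow [ 0.001  -0.0814  0.0555]
row [-34.37 -10.42  -3.96] [-0.2 -0.  18.3]
```

Call:
{"api": "jog_arm", "payload": {"deltas": [[[-5, -5, -5, 0, 0, 5, 0.3], [-11, -9, -5, 0, 0, 10, 0.3], [-17, -10.4, -5, 0, 0, 18, 0.3], [-23, -10.4, -5, 0, 0, 18, 0.3], [-29, -10.4, -4, 0, 0, 18, 0.3], [-34.4, -10.4, -4, 0, 0, 18, 0.3], [-34.4, -10.4, -4, 0, 0, 18, 0.3], [-34.4, -10.4, -4, 0, 0, 18, 0.3]]]}}

```text
clock: 35.92
tcp_pos: [0.4905, -0.3602, 0.1907]
tool_rot: [-3.139, -0.002, 1.473]
force: [1.2, 0.4, -0.3]
opening: 0.0597
```

Run:
```python
from h import *
s=st()
im=read_camera("wrist");cv2.imwrite("pics/raw28.png",im)
for d in pinpoint("wrist","cart_a"): print(round(d['score'],2),np.round(d['location'],1),ray("wrist",d['location'],.028,campose("wrist",s)).round(4))
im=read_camera("top");crop(im,170,150,460,290,2.7,"t28.png")
```

```text
35.92 tcp [ 0.4905 -0.3602  0.1907] local [-0.1639 -0.4241  0.1907] rot [-3.139e+00 -2.000e-03  1.473e+00] F [ 1.2  0.4 -0.3] op 0.0597
0.71 [153.2 109.5] [ 0.4028 -0.4756  0.028 ]
0.69 [260.7 186.5] [ 0.4919 -0.3775  0.028 ]
```

View pics/raw28.png

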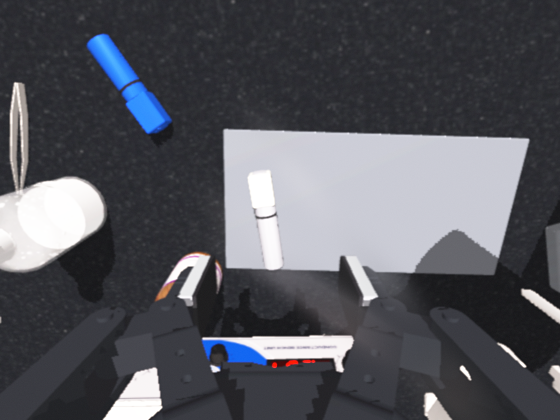

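View pics/t28.png

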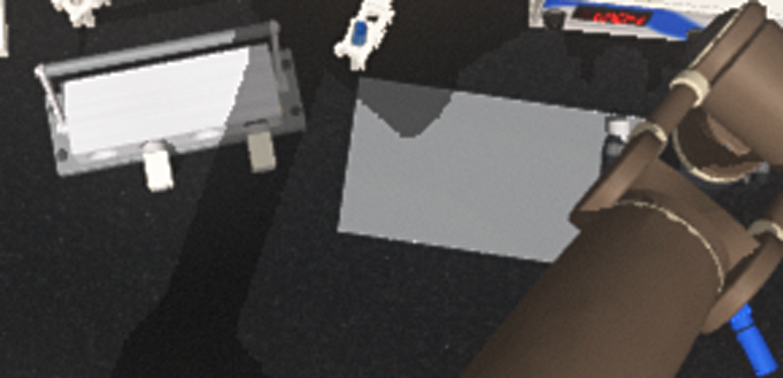

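Run:
```python
from h import *
im=cv2.imread("pics/raw28.png");crop(im,230,160,310,280,5,"c28.png")
```

```text
(no output)
```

View pics/c28.png

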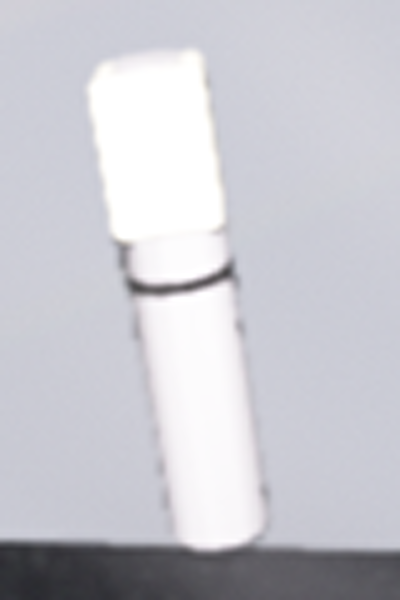

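Run:
```python
from h import *
s=sense();cp=campose("wrist",s)
f=lambda x,y,z=.028: ray("wrist",(230+x/5-.4,160+y/5-.4),z,cp)
a=f(150,82);b=f(167,236);c=f(184,284);d=f(220,538,.024)
for n,p in zip("abcd",(a,b,c,d)): print(n,p.round(4))
print(np.linalg.norm(b-a),np.linalg.norm(d-a),[np.arctan2(*(q-a)[1::-1]) for q in (b,c,d)])
y=np.arctan2(*(d-a)[1::-1]);u=np.array([np.cos(y),np.sin(y)])
m=(a[:2]+u*.018+b[:2]-u*.018)/2;print(m,y)
delta((*m,.02),y+np.pi/2)
```

```text
a [ 0.4811 -0.3757  0.028 ]
b [ 0.5157 -0.3758  0.028 ]
c [ 0.5272 -0.3733  0.028 ]
d [ 0.5926 -0.3718  0.024 ]
0.034605133034992575 0.11169183547562102 [np.float64(-0.0034440065332329954), np.float64(0.05274346141259338), np.float64(0.03549398241723954)]
[ 0.49839166 -0.37578698] 0.03549398241723954
row [-1.69  0.94 17.17] [-0.1 -0.1 -7.5]
```

Call:
{"api": "jog_arm", "payload": {"deltas": [[[-1, 0.5, 5, 0, 0, -4, 0.35], [-1.7, 0.9, 10, 0, 0, -7.5, 0.35], [-1.7, 0.9, 14, 0, 0, -7.5, 0.35], [-1.7, 0.9, 17.5, 0, 0, -7.5, 0.35], [-1.7, 0.9, 18, 0, 0, -7.5, 0.35], [-1.7, 0.9, 18, 0, 0, -7.5, 0.35]]]}}

```text
clock: 36.83
tcp_pos: [0.4991, -0.3775, 0.0132]
tool_rot: [3.141, 0.0, 1.607]
force: [0.4, -0.5, -0.0]
opening: 0.0554
```

Run:
```python
from h import *
s=st()
im=read_camera("wrist");crop(im,130,150,430,375,2.6,"w29.png")
delta((.4984,-.3758,-.019),1.606)
```

```text
36.83 tcp [ 0.4991 -0.3775  0.0132] local [-0.1592 -0.4428  0.0132] rot [3.141 0.    1.607] F [ 0.4 -0.5 -0. ] op 0.0554
row [ 0.27 -0.14  3.31] [0.1 0.1 0. ]
```

View pics/w29.png

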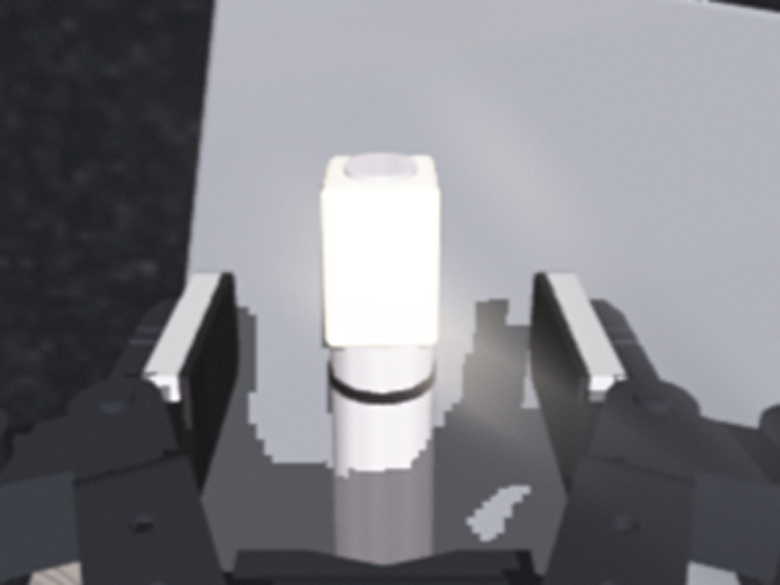

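Run:
```python
from h import *
s=sense();cp=campose("wrist",s)
for r in (190,345): print(ray("wrist",(276.5,150+r/2.6-.3),.028,cp).round(4))
```

```text
[ 0.4799 -0.379   0.028 ]
[ 0.5149 -0.3778  0.028 ]
```

Call:
{"api": "jog_arm", "payload": {"deltas": [[[0, -0.1, 1.5, 0, 0, 0, 0.5], [0, -0.1, 2.5, 0, 0, 0, 0.5], [0, -0.1, 3.1, 0, 0, 0, 0.5], [0, -0.1, 3.1, 0, 0, 0, 0.5], [0, -0.1, 3.1, 0, 0, 0, 0.5], [0, -0.1, 3.1, 0, 0, 0, 0.7], [0, -0.1, 3.1, 0, 0, 0, 0.85], [0, -0.1, 3.1, 0, 0, 0, 0.85], [0, -0.1, 3.1, 0, 0, 0, 0.85], [0, -0.1, 3.1, 0, 0, 0, 0.85]]], "squeeze": 60}}

```text
clock: 38.12
tcp_pos: [0.498, -0.3786, -0.0181]
tool_rot: [3.141, 0.001, 1.606]
force: [-0.3, 0.6, 3.9]
opening: 0.0231
```

Run:
```python
from h import *
s=st()
im=read_camera("wrist");crop(im,190,200,370,380,3.2,"w30.png")
delta(L(-.145,.081,.10),BY+np.pi/2);delta(L(-.13,.081,.011),BY+np.pi/2)
```

```text
38.12 tcp [ 0.498  -0.3786 -0.0181] local [-0.1606 -0.4436 -0.0181] rot [3.141e+00 1.000e-03 1.606e+00] F [-0.3  0.6  3.9] op 0.0231
row [ 51.86  -8.   -11.85] [  0.    0.  -10.5]
row [52.14 -6.54 -2.95] [  0.    0.  -10.5]
```

View pics/w30.png

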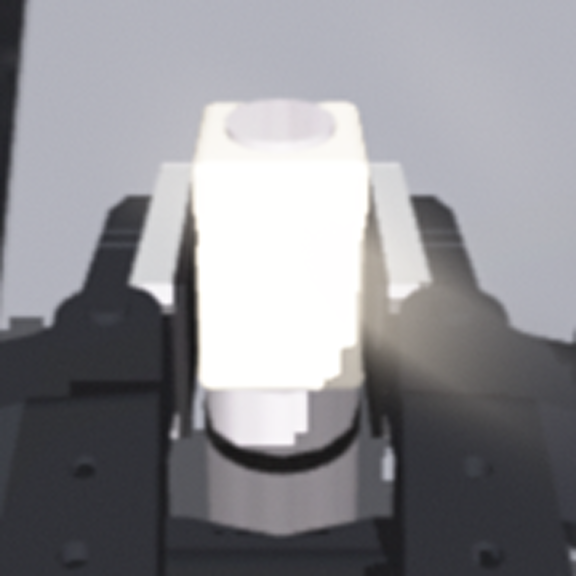

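Call:
{"api": "jog_arm", "payload": {"deltas": [[[0, 0, -3, 0, 0, 0, 0.85], [0, 0, -7, 0, 0, 0, 0.85], [3, -3, -11.8, 0, 0, -2, 0.85], [8, -8, -11.8, 0, 0, -5, 0.85], [13, -8, -11.8, 0, 0, -10.5, 0.85], [18, -8, -11.8, 0, 0, -10.5, 0.85], [23, -8, -11.8, 0, 0, -10.5, 0.85], [28, -8, -11.8, 0, 0, -10.5, 0.85], [33, -8, -11.8, 0, 0, -10.5, 0.85], [38, -8, -11.8, 0, 0, -10.5, 0.85], [43, -8, -11.8, 0, 0, -10.5, 0.85], [48, -8, -11.8, 0, 0, -10.5, 0.85], [52, -8, -11.8, 0, 0, -10.5, 0.85], [52, -8, -11.8, 0, 0, -10.5, 0.85], [52.1, -6.5, -8, 0, 0, -10.5, 0.85], [52.1, -6.5, -4, 0, 0, -10.5, 0.85], [52.1, -6.5, -2.9, 0, 0, -10.5, 0.85], [52.1, -6.5, -2.9, 0, 0, -10.5, 0.85], [52.1, -6.5, -2.9, 0, 0, -10.5, 0.85]]]}}

```text
clock: 40.55
tcp_pos: [0.4157, 0.1402, 0.0115]
tool_rot: [3.139, -0.0, 1.788]
force: [0.4, -0.1, -1.9]
opening: 0.0226
```

Run:
```python
from h import *
s=st()
im=read_camera("wrist");crop(im,190,200,370,380,3.2,"w31.png")
im=read_camera("scene");crop(im,220,170,320,270,5.5,"s31.png")
delta(L(-.085,.081,.011),BY+np.pi/2)
```

```text
40.55 tcp [0.4157 0.1402 0.0115] local [-0.1289  0.0808  0.0115] rot [ 3.139 -0.     1.788] F [ 0.4 -0.1 -1.9] op 0.0226
row [0.01 4.36 0.09] [ 0.2 -0.   0. ]
```

View pics/w31.png

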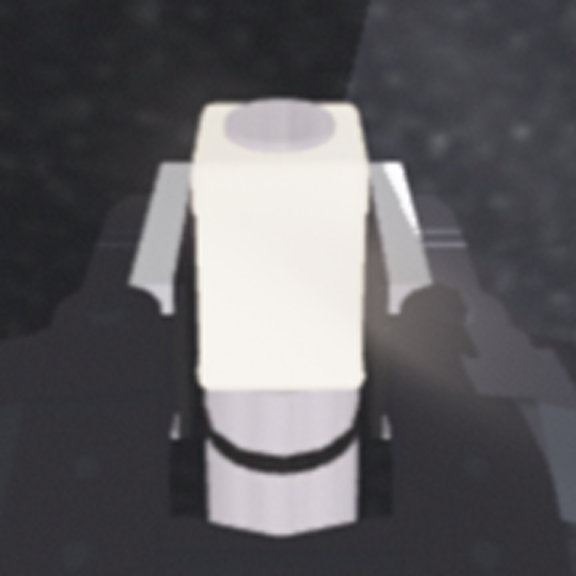

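View pics/s31.png

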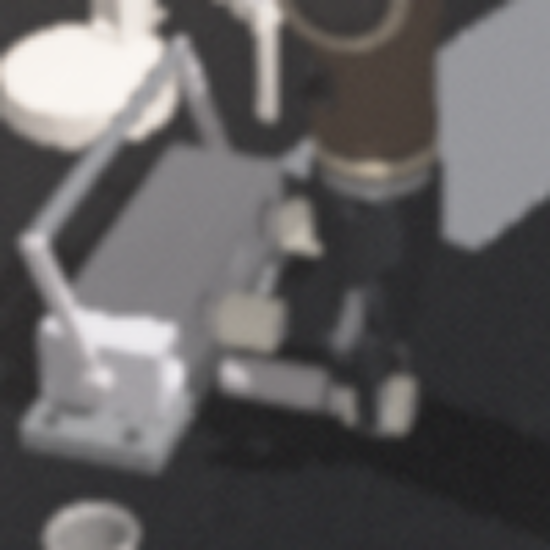

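Grip unchanged (head front edge same as at pick-up), tube level, in line with bore 1. Insert.

Call:
{"api": "jog_arm", "payload": {"deltas": [[[0, 1.5, 0, 0, 0, 0, 0.85], [0, 2.5, 0, 0, 0, 0, 0.85], [0, 3.2, 0, 0, 0, 0, 0.85], [0, 3.9, 0, 0, 0, 0, 0.85], [0, 4.6, 0, 0, 0, 0, 0.85], [0, 5.3, 0, 0, 0, 0, 0.85], [0, 5.3, 0, 0, 0, 0, 0.85]]]}}

```text
clock: 41.52
tcp_pos: [0.467, 0.1519, 0.0105]
tool_rot: [3.141, -0.0, 1.789]
force: [-0.5, 0.1, -1.2]
opening: 0.023
```

Call:
{"api": "jog_arm", "payload": {"deltas": [[[0, 0.8, 0, 0, 0, 0, 0.85], [0, 1.6, 0, 0, 0, 0, 0.85], [0, 2.4, 0, 0, 0, 0, 0.85], [0, 3.2, 0, 0, 0, 0, 0.85], [0, 4, 0, 0, 0, 0, 0.85], [0, 4.5, 0, 0, 0, 0, 0.85], [0, 4.5, 0, 0, 0, 0, 0.85]]]}}

```text
clock: 42.4
tcp_pos: [0.5106, 0.1616, 0.0104]
tool_rot: [3.141, -0.0, 1.789]
force: [0.6, -0.5, -1.6]
opening: 0.0229
```

Run:
```python
from h import *
s=st()
im=read_camera("wrist");crop(im,200,220,360,380,3.7,"w32.png")
```

```text
42.4 tcp [0.5106 0.1616 0.0104] local [-0.0316  0.0811  0.0104] rot [ 3.141 -0.     1.789] F [ 0.6 -0.5 -1.6] op 0.0229
```

View pics/w32.png

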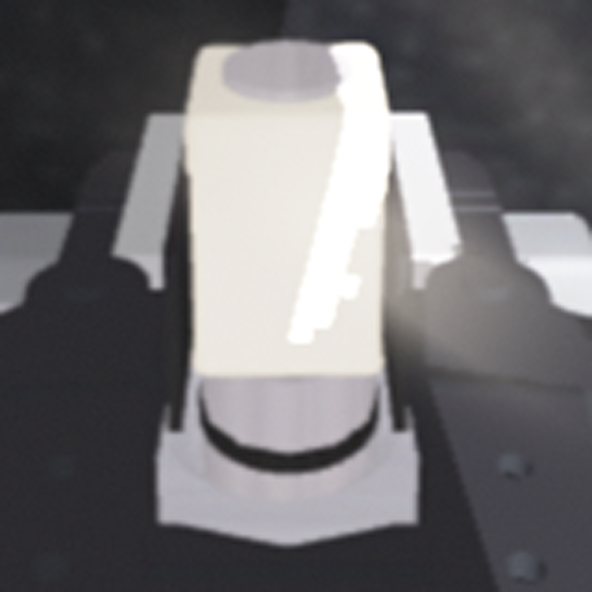

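Call:
{"api": "jog_arm", "payload": {"deltas": [[[0, 0.25, 0, 0, 0, 0, 0.85], [0, 0.45, 0, 0, 0, 0, 0.85], [0, 0.45, 0, 0, 0, 0, 0.85], [0, 0.45, 0.1, 0, 0, 0, 0.6], [0, 0.45, 0.1, 0, 0, 0, 0.5], [0, 0.45, 0.1, 0, 0, 0, 0.5], [0, 0.45, -4, 0, 0, 0, 0.5], [0, -1.5, -9, 0, 0, 0, 0.5], [0, -3, -14, 0, 0, 0, 0.5], [0, -3, -14, 0, 0, 0, 0.5], [0, -3, -14, 0, 0, 0, 0.5], [0, -3, -14, 0, 0, 0, 0.5]]]}}

```text
clock: 43.95
tcp_pos: [0.4797, 0.1546, 0.1487]
tool_rot: [-3.138, -0.0, 1.789]
force: [-0.4, -0.2, 0.3]
opening: 0.0425
```

Run:
```python
from h import *
s=st()
im=read_camera("wrist");cv2.imwrite("pics/raw33.png",im);crop(im,245,200,315,300,6,"c33.png");crop(im,130,160,430,300,2.6,"c33b.png")
```

```text
43.95 tcp [0.4797 0.1546 0.1487] local [-0.0633  0.081   0.1487] rot [-3.138 -0.     1.789] F [-0.4 -0.2  0.3] op 0.0425
```

View pics/c33.png

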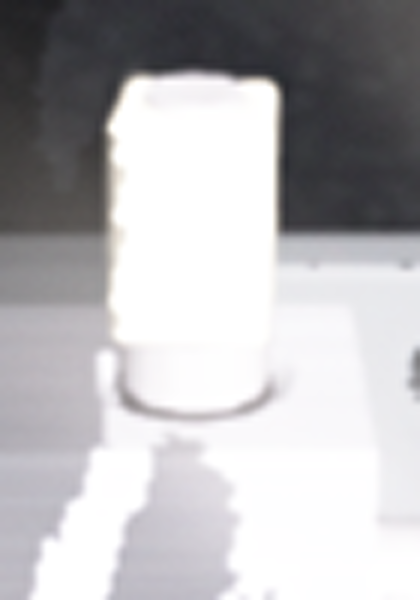

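View pics/c33b.png

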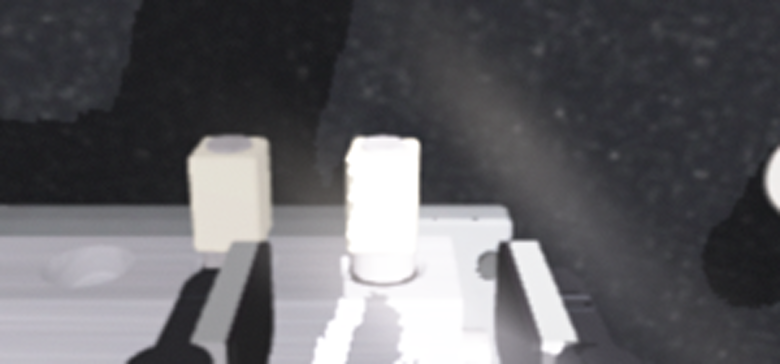

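Run:
```python
from h import *
s=sense()
for n,y,z in [("facetop",449,.07),("junction",306,.018),("front",342,.0565),("ringlow",415,.0555),("endtop",118,.0565)]: print(n,lx((277,200+y/6-.4),z,s))
im=cv2.imread("pics/raw33.png").astype(float)
print(im[250:276,276:280].mean((1,2)).round(0))
im=cv2.imread("pics/raw27.png").astype(float)
print(im[245:276,274:278].mean((1,2)).round(0))
```

```text
facetop [-0.0013  0.0812  0.07  ]
junction [0.0002 0.0811 0.018 ]
front [-0.0118  0.0812  0.0565]
ringlow [0.001  0.0812 0.0555]
endtop [-0.0477  0.0812  0.0565]
[255. 255. 255. 255. 255. 255. 255. 252. 252. 254. 254. 254. 254. 254.
 254. 254. 254. 254. 232. 190. 225. 247. 248. 235. 224. 230.]
[226. 226. 226. 226. 226. 225. 214. 186. 184. 187. 187. 187. 187. 187.
 186. 187. 188. 174. 117.  86. 100. 144. 177. 182. 180. 181. 187. 192.
 195. 196. 197.]
```

Run:
```python
from h import *
delta(L(-.0315,-.0805,.12),BY+np.pi/2);delta(L(-.0315,-.0805,.0135),BY+np.pi/2)
```

```text
row [-16.16   3.18   2.84] [-0.2 -0.   0. ]
row [-16.16   3.22  13.49] [-0.2 -0.   0. ]
```

Call:
{"api": "jog_arm", "payload": {"deltas": [[[-5, 0, 0, 0, 0, 0, 0.45], [-10.5, 0, 0, 0, 0, 0, 0.45], [-16.2, 1, 0, 0, 0, 0, 0.45], [-16.2, 3.2, 4, 0, 0, 0, 0.45], [-16.2, 3.2, 9, 0, 0, 0, 0.45], [-16.2, 3.2, 13.2, 0, 0, 0, 0.45], [-16.2, 3.2, 13.5, 0, 0, 0, 0.45], [-16.2, 3.2, 13.5, 0, 0, 0, 0.7], [-16.2, 3.2, 13.5, 0, 0, 0, 0.85], [-16.2, 3.2, 13.5, 0, 0, 0, 0.85], [-16.2, 3.2, 13.2, 0, 0, 0, 0.85], [-16.2, 3.2, 13.2, 0, 0, 0, 0.85]]]}}

```text
clock: 45.5
tcp_pos: [0.5476, 0.0037, 0.0191]
tool_rot: [3.14, 0.0, 1.789]
force: [-0.7, -0.3, -1.8]
opening: 0.0225
```

Run:
```python
from h import *
s=st()
im=read_camera("wrist");crop(im,200,220,360,380,3.7,"w34.png")
```

```text
45.5 tcp [0.5476 0.0037 0.0191] local [-0.0295 -0.081   0.0191] rot [3.14  0.    1.789] F [-0.7 -0.3 -1.8] op 0.0225
```

View pics/w34.png

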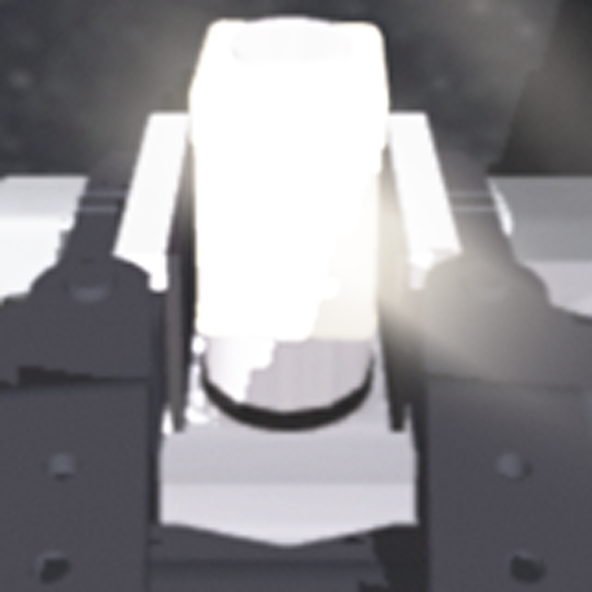

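Call:
{"api": "jog_arm", "payload": {"deltas": [[[0, 0.1, 0, 0, 0, 0, 0.85], [0, 0.1, 0, 0, 0, 0, 0.85], [0, 0.1, 0, 0, 0, 0, 0.85]]]}}

```text
clock: 45.92
tcp_pos: [0.548, 0.004, 0.0182]
tool_rot: [-3.141, -0.0, 1.789]
force: [0.0, 0.2, -1.6]
opening: 0.022
```

Run:
```python
from h import *
s=st()
```

```text
45.92 tcp [0.548  0.004  0.0182] local [-0.0292 -0.0808  0.0182] rot [-3.141 -0.     1.789] F [ 0.   0.2 -1.6] op 0.022
```

Call:
{"api": "jog_arm", "payload": {"deltas": [[[0, 0.06, 0, 0, 0, 0, 0.85], [0, 0.06, 0, 0, 0, 0, 0.85], [0, 0.06, 0.1, 0, 0, 0, 0.6], [0, 0.06, 0.1, 0, 0, 0, 0.5], [0, 0.06, 0.1, 0, 0, 0, 0.5], [0, 0.06, -4, 0, 0, 0, 0.5], [0, -1.5, -9, 0, 0, 0, 0.5], [0, -3.2, -13, 0, 0, 0, 0.5], [0, -3.2, -13, 0, 0, 0, 0.5], [0, -3.2, -13, 0, 0, 0, 0.5], [0, -3.2, -13, 0, 0, 0, 0.5]]]}}

```text
clock: 47.3
tcp_pos: [0.5158, -0.0028, 0.1466]
tool_rot: [-3.139, -0.001, 1.789]
force: [0.7, -0.1, 0.7]
opening: 0.043
```

Run:
```python
from h import *
s=st()
im=read_camera("wrist");cv2.imwrite("pics/raw35.png",im);crop(im,245,200,315,300,6,"c35.png")
```

```text
47.3 tcp [ 0.5158 -0.0028  0.1466] local [-0.0621 -0.0805  0.1466] rot [-3.139e+00 -1.000e-03  1.789e+00] F [ 0.7 -0.1  0.7] op 0.043
```

View pics/c35.png

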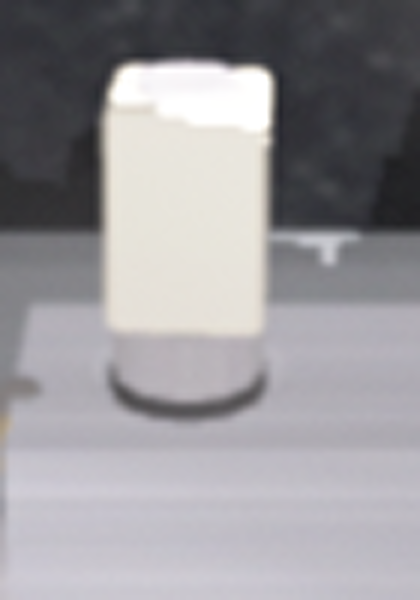

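Run:
```python
from h import *
s=sense()
for n,y,z in [("facetop",448,.07),("junction",303,.018),("headend",106,.0565),("front",332,.0565),("ringlow",415,.0555)]: print(n,lx((275,200+y/6-.4),z,s))
```

```text
facetop [-0.0013 -0.082   0.07  ]
junction [-0.     -0.0824  0.018 ]
headend [-0.049  -0.082   0.0565]
front [-0.0132 -0.0821  0.0565]
ringlow [ 0.0012 -0.0821  0.0555]
```

Run:
```python
from h import *
for p in [(-.062,0,.17),(.105,0,.17),(.105,0,.097),(.09,0,.097)]: delta(L(*p),BY+np.pi/2)
im=read_camera("wrist")
for l in ["amber_bottle"]: pass
```

```text
row [ 8.06  0.   -2.33] [-0.2 -0.1  0. ]
row [ 8.05 16.7  -2.38] [-0.2 -0.1  0. ]
row [ 8.04 16.72  4.92] [-0.2 -0.1  0. ]
row [ 8.04 15.22  4.92] [-0.2 -0.1  0. ]
```

Call:
{"api": "jog_arm", "payload": {"deltas": [[[4, 0, -2.5, 0, 0, 0, 1], [8, 0, -3, 0, 0, 0, 1], [8, 0, -3, 0, 0, 0, 1], [8, 5, -3, 0, 0, 0, 1], [8, 10, -3, 0, 0, 0, 1], [8, 15, -3, 0, 0, 0, 1], [8, 16.7, -3, 0, 0, 0, 1], [8, 16.7, -3, 0, 0, 0, 1], [8, 16.7, -3, 0, 0, 0, 1]]]}}

```text
clock: 48.52
tcp_pos: [0.6613, 0.1104, 0.1771]
tool_rot: [-3.139, -0.0, 1.788]
force: [-0.8, 0.3, 1.0]
opening: -0.0003
```

Run:
```python
from h import *
s=st()
im=read_camera("wrist");cv2.imwrite("pics/w36.png",im)
im=read_camera("scene");crop(im,180,90,340,260,3.5,"s36.png")
```

```text
48.52 tcp [0.6613 0.1104 0.1771] local [ 0.1045 -0.0014  0.1771] rot [-3.139 -0.     1.788] F [-0.8  0.3  1. ] op -0.0003
```

View pics/w36.png

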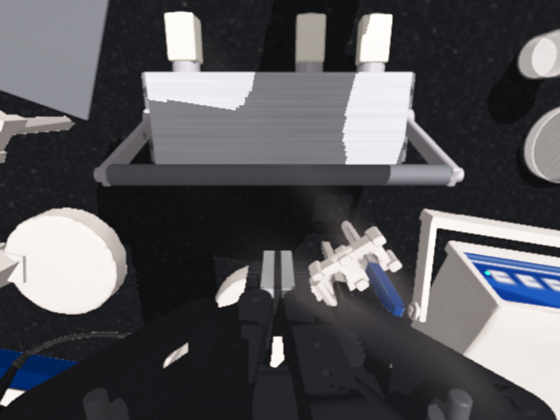

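View pics/s36.png

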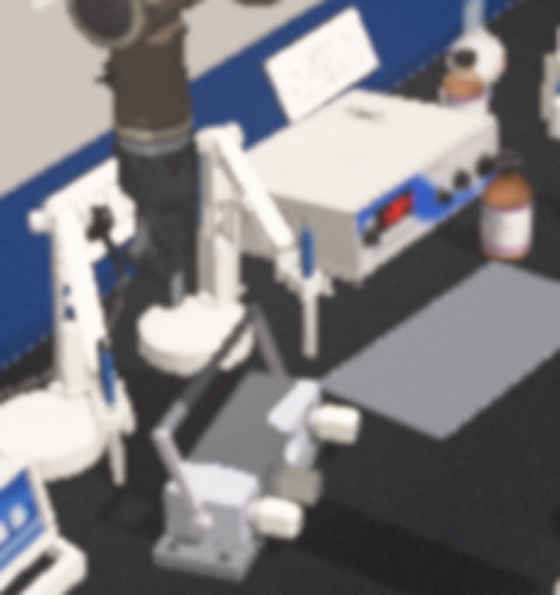

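Run:
```python
from h import *
def tri(a,b):
    K,o1,R1=campose("top");d1=R1@np.linalg.inv(K)@[*a,1.]
    K,o2,R2=campose("scene");d2=R2@np.linalg.inv(K)@[*b,1.]
    t=np.linalg.lstsq(np.c_[d1,-d2],o2-o1,rcond=None)[0]
    return (o1+d1*t[0]).round(3),(o2+d2*t[1]).round(3)
im=cv2.imread("pics/top0.png");crop(im,180,60,270,170,6,"t0z.png")
im=cv2.imread("pics/scene0.png");crop(im,170,130,260,240,6,"s0z.png")
```

```text
(no output)
```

View pics/t0z.png

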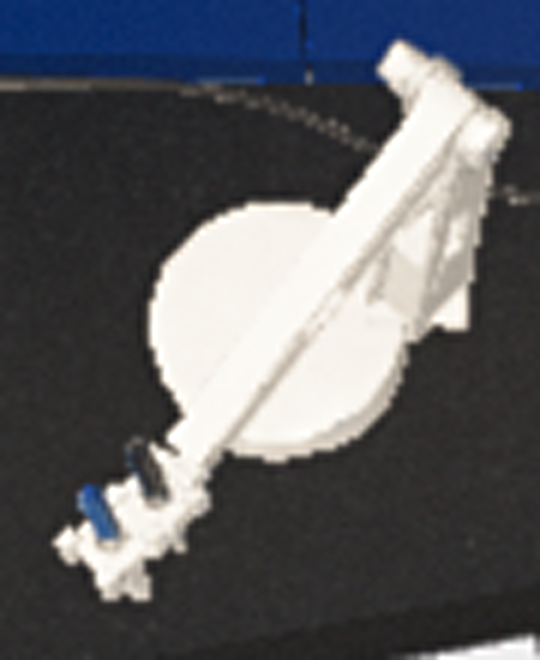

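View pics/s0z.png

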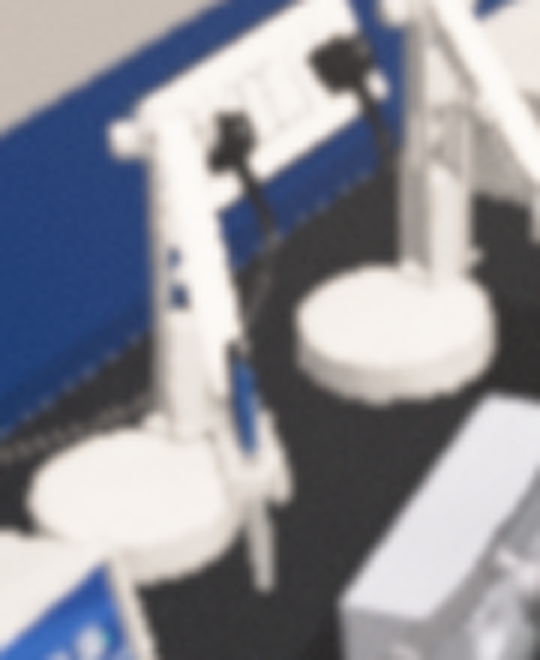

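Run:
```python
from h import *
def tri(a,b):
    K,o1,R1=campose("top");d1=R1@np.linalg.inv(K)@[*a,1.]
    K,o2,R2=campose("scene");d2=R2@np.linalg.inv(K)@[*b,1.]
    t=np.linalg.lstsq(np.c_[d1,-d2],o2-o1,rcond=None)[0]
    p=(o1+d1*t[0]+o2+d2*t[1])/2;return p.round(3),np.linalg.norm(o1+d1*t[0]-o2-d2*t[1]).round(3),loc(p).round(3)
for a,b in [((194.7,142),(210,190.8)),((198,149.2),(211.7,205.8)),((200.8,159),(216.7,210)),((213,139),(215,206))]: print(tri(a,b))
```

```text
(array([0.681, 0.186, 0.185]), np.float64(0.002), array([0.14 , 0.068, 0.185]))
(array([0.681, 0.187, 0.128]), np.float64(0.002), array([0.14 , 0.069, 0.128]))
(array([0.662, 0.182, 0.113]), np.float64(0.005), array([0.12 , 0.068, 0.113]))
(array([0.712, 0.148, 0.097]), np.float64(0.021), array([0.162, 0.024, 0.097]))
```

Call:
{"api": "jog_arm", "payload": {"deltas": [[[-2, 0, 0, 0, 0, 0, 1], [-3.5, 0, 0, 0, 0, 0, 1], [-3.5, 0, 2, 0, 0, 0, 1], [-3.5, 0, 5, 0, 0, 0, 1], [-3.5, 0, 8, 0, 0, 0, 1], [-3.5, 0, 8, 0, 0, 0, 1]]]}}

```text
clock: 49.38
tcp_pos: [0.6661, 0.0769, 0.0934]
tool_rot: [-3.133, -0.002, 1.788]
force: [-0.5, -0.6, 0.7]
opening: 0.0002
```

Run:
```python
from h import *
s=st()
im=read_camera("wrist");cv2.imwrite("pics/w37.png",im)
```

```text
49.38 tcp [0.6661 0.0769 0.0934] local [ 0.1019 -0.0352  0.0934] rot [-3.133e+00 -2.000e-03  1.788e+00] F [-0.5 -0.6  0.7] op 0.0002
```

View pics/w37.png

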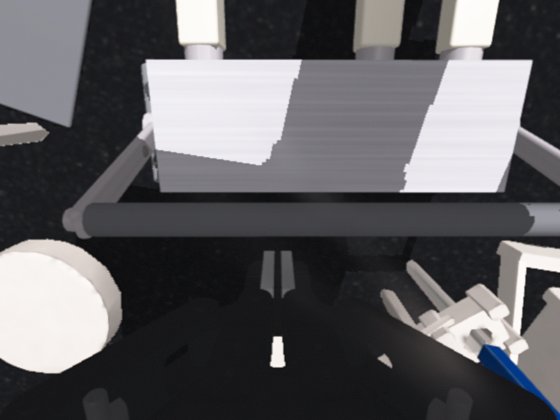

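Call:
{"api": "jog_arm", "payload": {"deltas": [[[0, -1, 0, 0, 0, 0, 1], [0, -2, 0, 0, 0, 0, 1], [0, -3, 0, 0, 0, 0, 1], [0, -4, 0, 0, 0, 0, 1], [0, -5, 0, 0, 0, 0, 1], [0, -6, 0, 0, 0, 0, 1], [0, -7, 0, 0, 0, 0, 1], [0, -8, 0.3, 0, 0, 0, 1], [0, -9, 0.7, 0, 0, 0, 1], [0, -9.8, 1.1, 0, 0, 0, 1], [0, -10.6, 1.4, 0, 0, 0, 1], [0, -11.4, 1.7, 0, 0, 0, 1], [0, -11.4, 1.7, 0, 0, 0, 1]]]}}

```text
clock: 51.05
tcp_pos: [0.5571, 0.0522, 0.0806]
tool_rot: [-3.138, -0.001, 1.789]
force: [-0.4, -0.3, 0.3]
opening: -0.0001
```

Run:
```python
from h import *
s=st()
im=read_camera("wrist");cv2.imwrite("pics/w38.png",im)
im=read_camera("scene");crop(im,200,150,320,270,5,"s38.png")
```

```text
51.05 tcp [0.5571 0.0522 0.0806] local [-0.0098 -0.0357  0.0806] rot [-3.138e+00 -1.000e-03  1.789e+00] F [-0.4 -0.3  0.3] op -0.0001
```

View pics/w38.png

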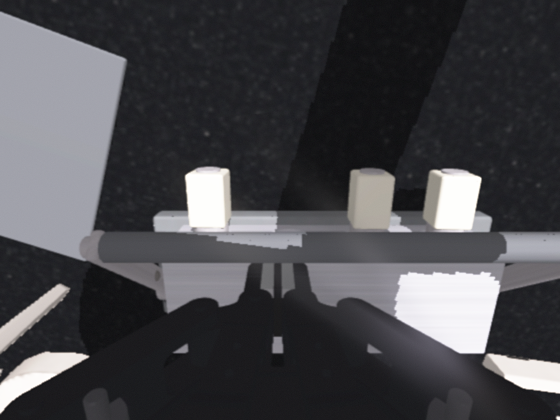

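View pics/s38.png

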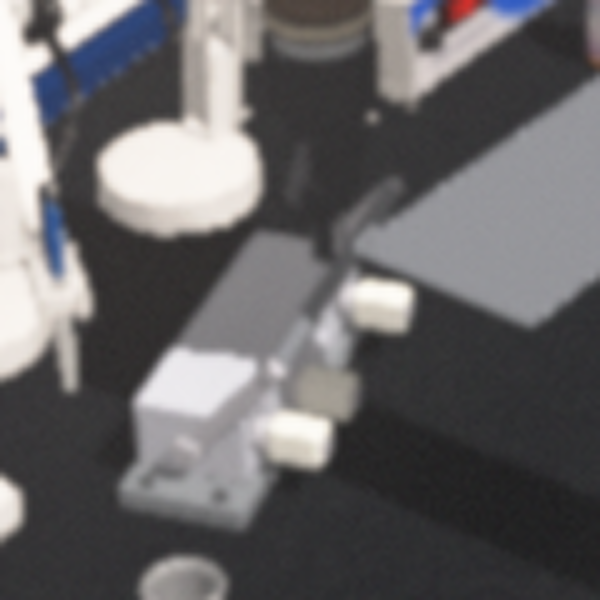

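Call:
{"api": "jog_arm", "payload": {"deltas": [[[0, 1.5, 0, 0, 0, 0, 1], [0, 1.5, -3, 0, 0, 0, 1], [0, 1.5, -5.5, 0, 0, 0, 1], [1.5, 1.5, -5.5, 0, 0, 0, 1], [3.5, -2.5, -5.5, 0, 0, 0, 1], [3.5, -2.5, -5.5, 0, 0, 0, 1], [3.5, -2.5, -4, 0, 0, 0, 1], [3.5, -2.6, -2.5, 0, 0, 0, 1], [3.5, -3.1, -1.5, 0, 0, 0, 1], [3.5, -3.8, -0.4, 0, 0, 0, 1], [3.5, -4.4, 0.6, 0, 0, 0, 1], [3.5, -4.4, 0.6, 0, 0, 0, 1]]]}}

```text
clock: 52.65
tcp_pos: [0.5074, 0.0768, 0.0738]
tool_rot: [-3.14, -0.001, 1.788]
force: [-0.5, 0.7, -0.8]
opening: 0.0002
```

Run:
```python
from h import *
s=st()
im=read_camera("wrist");cv2.imwrite("pics/w39.png",im)
im=read_camera("scene");crop(im,200,150,320,270,5,"s39.png")
```

```text
52.65 tcp [0.5074 0.0768 0.0738] local [-0.0531 -0.0009  0.0738] rot [-3.140e+00 -1.000e-03  1.788e+00] F [-0.5  0.7 -0.8] op 0.0002
```

View pics/w39.png

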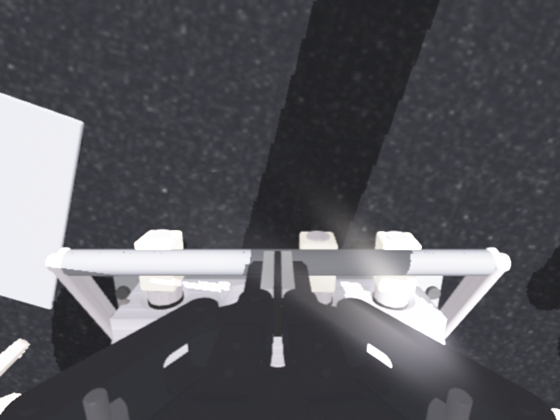

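View pics/s39.png

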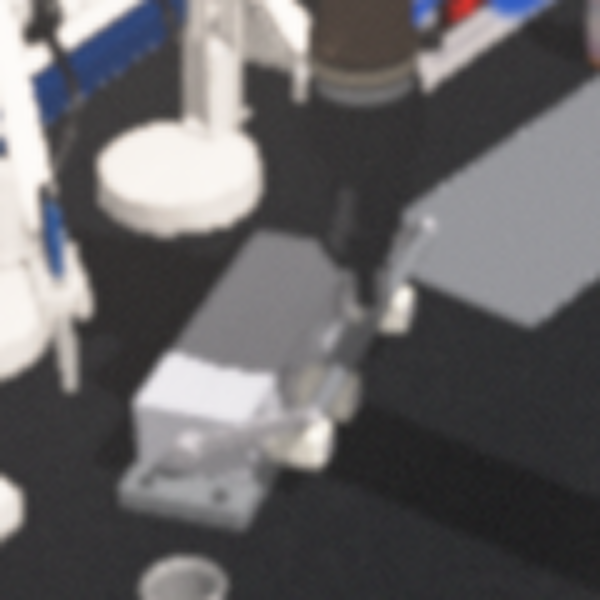

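Call:
{"api": "jog_arm", "payload": {"deltas": [[[0, -0.4, 0.8, 0, 0, 0, 1], [0, -0.7, 1.6, 0, 0, 0, 1], [0, -1, 2.2, 0, 0, 0, 1], [0, -1.2, 2.8, 0, 0, 0, 1], [0, -1.3, 3.4, 0, 0, 0, 1], [0, -1.3, 3.4, 0, 0, 0, 1]]]}}

```text
clock: 53.5
tcp_pos: [0.4937, 0.0742, 0.0401]
tool_rot: [-3.138, -0.001, 1.789]
force: [-0.6, 1.1, 0.1]
opening: -0.0001
```

Call:
{"api": "jog_arm", "payload": {"deltas": [[[0, 0, 0.4, 0, 0, 0, 1], [0, 0, 0.8, 0, 0, 0, 1], [0, 0, 1.0, 0, 0, 0, 1], [0, 0, 1.0, 0, 0, 0, 1]]]}}

```text
clock: 54.0
tcp_pos: [0.4956, 0.0743, 0.0311]
tool_rot: [-3.141, -0.0, 1.789]
force: [-0.8, 0.6, 0.2]
opening: -0.0001
```

Run:
```python
from h import *
s=st()
im=read_camera("wrist");cv2.imwrite("pics/w40.png",im)
im=read_camera("scene");crop(im,200,150,320,270,5,"s40.png")
```

```text
54.0 tcp [0.4956 0.0743 0.0311] local [-0.0652 -0.0009  0.0311] rot [-3.141 -0.     1.789] F [-0.8  0.6  0.2] op -0.0001
```

View pics/w40.png

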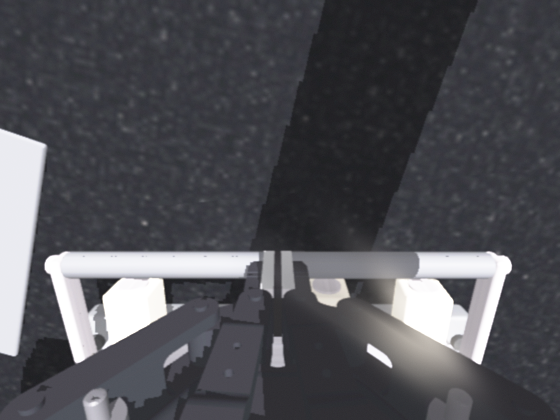

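View pics/s40.png

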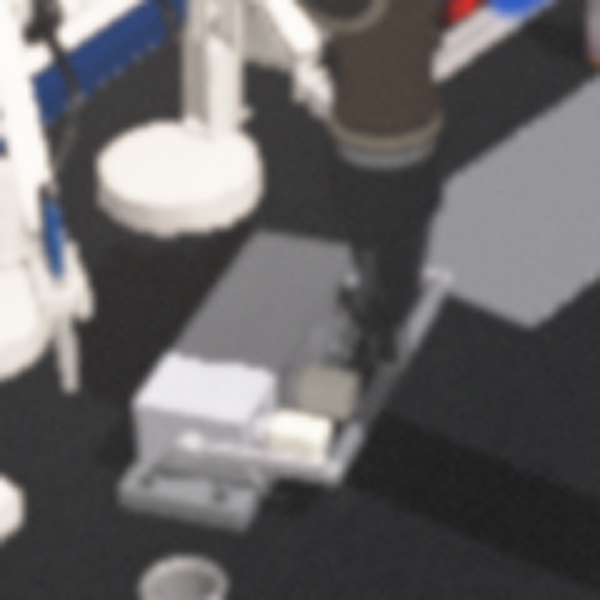

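Call:
{"api": "jog_arm", "payload": {"deltas": [[[0, 0, 0.3, 0, 0, 0, 1], [0, 0, 0.5, 0, 0, 0, 1], [0, 0, 0.5, 0, 0, 0, 1]]]}}

```text
clock: 54.48
tcp_pos: [0.4959, 0.0742, 0.0266]
tool_rot: [3.141, -0.0, 1.789]
force: [-1.1, -0.1, 2.6]
opening: -0.0005
```

Call:
{"api": "jog_arm", "payload": {"deltas": [[[0, 0, 0.3, 0, 0, 0, 1], [0, 0, 0.5, 0, 0, 0, 1], [0, 0, 0.5, 0, 0, 0, 1]]]}}

```text
clock: 54.85
tcp_pos: [0.4961, 0.0743, 0.0258]
tool_rot: [-3.14, -0.0, 1.789]
force: [-10.9, -0.7, 34.3]
opening: 0.0001
```

Call:
{"api": "jog_arm", "payload": {"deltas": [[[0, 0, -1, 0, 0, 0, 1], [0, 0, -5, 0, 0, 0, 1], [0, 0, -10, 0, 0, 0, 1], [0, -2, -14, 0, 0, 0, 1], [0, -2, -16, 0, 0, 0, 1], [0, -2, -16, 0, 0, 0, 1], [0, -2, -16, 0, 0, 0, 1]]]}}

```text
clock: 55.72
tcp_pos: [0.4753, 0.0699, 0.1801]
tool_rot: [-3.14, -0.001, 1.789]
force: [-0.2, 0.6, -0.8]
opening: -0.0001
```

Run:
```python
from h import *
s=st()
im=read_camera("wrist");cv2.imwrite("pics/raw41.png",im);crop(im,150,150,410,310,3,"w41.png")
im=read_camera("scene");crop(im,180,150,340,300,4.5,"s41.png")
```

```text
55.73 tcp [0.4753 0.0699 0.1801] local [-0.0859 -0.0008  0.1801] rot [-3.140e+00 -1.000e-03  1.789e+00] F [-0.2  0.6 -0.8] op -0.0001
```

View pics/w41.png

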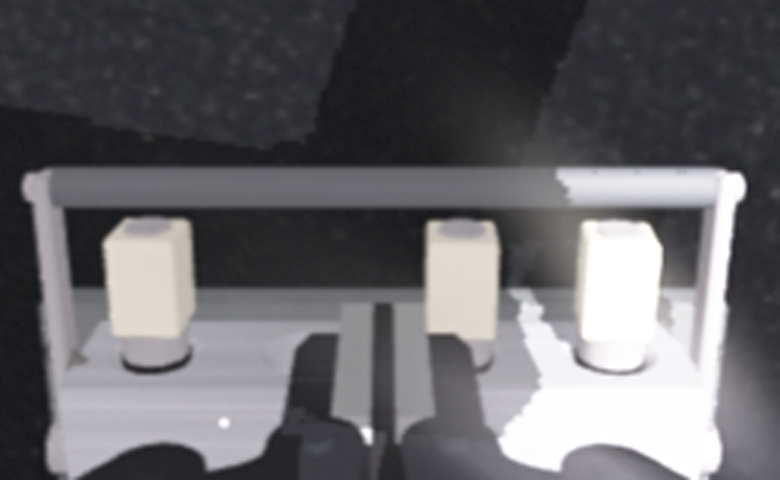

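View pics/s41.png

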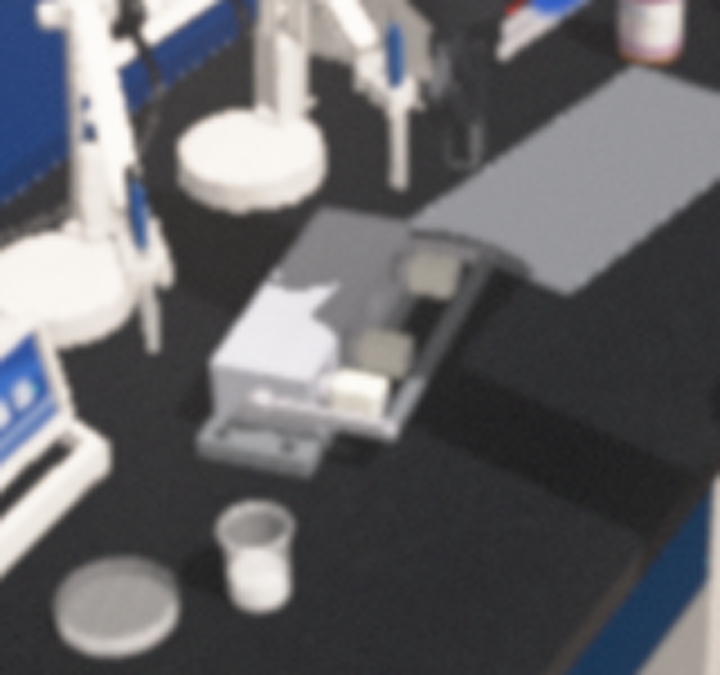

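Run:
```python
from h import *
s=sense()
P=lambda x,y,z:lx((150+x/3-.33,150+y/3-.33),z,s)
print("bar",P(380,187,.045),P(60,187,.045),P(700,187,.045))
print("junction",P(250,321,.018),"facetop",P(250,384,.07))
for n,x,e,f in [("b4",148,235,335),("d2",462,238,337),("b1",618,240,337)]: print(n,P(x,e,.0565),P(x,f,.0565))
```

```text
bar [-0.0635 -0.0012  0.045 ] [-0.0635 -0.1089  0.045 ] [-0.0635  0.1065  0.045 ]
junction [-0.0007 -0.0512  0.018 ] facetop [-0.0033 -0.0441  0.07  ]
b4 [-0.0507 -0.0775  0.0565] [-0.0143 -0.0802  0.0565]
d2 [-0.0496  0.0258  0.0565] [-0.0136  0.0267  0.0565]
b1 [-0.0489  0.0772  0.0565] [-0.0136  0.0798  0.0565]
```

Run:
```python
from cell import *
print(sign_off())
```

```text
the job is handed in; nothing more can be done
None
```

The job is done and handed in at about 56 s of the 210 s allowed. The keeper went back to its stop, all three cartridges are in to their rings, and the keeper is shut in front of the heads.

- **Keeper back:** I swung the bar back until it hit its hard stop (about 26 N).
- **Cartridges:** Only two lay on the mat. The short one is in bore 4 and the long one in bore 1. The one already standing in bore 2 was gripped and pushed home. I left the blue look-alike alone.
- **Keeper shut:** I pulled the bar forward and pressed it down to its end stop. The pressing force peaked at about 36 N.

**Last checks:**
- The rings read within about 1 mm of the block's front face for all three cartridges, from the wrist camera after correcting against the block's own edges.
- The bar reads about 62 mm in front of the face, level with the bores.
- The beaker and dish still stand; the amber bottle was never approached.

**What disagreed or failed:**
- The closed fingertips sit about 25 mm behind the reported tool point, not 8 mm ahead as described. My first keeper push passed over the bar because of this. I found the offset by touching the block top lightly and used it from then on.
- A first push on the bore 2 cartridge with closed fingers stalled at about 22 N, so I gripped its head instead.
- The bore 4 cartridge first read about 1 mm short. One nudge did nothing, and a second brought it level.

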